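# Scoop flower charms from the pick-and-mix bin

## Task

Scoop up the last flower charms in the plywood bin with the steel scoop: slide it along the floor into the corner, so that the walls push the charms onto it, and lift at least three of the four out together. Tip them from just above into the round blue dish, with none left lying on the counter, and put the scoop back flat on its black mat. Keep the gripper's fingers off the charms, do not drop them from a height (they are ceramic), and leave the other things on the counter where they are.

Things in the scene. Friction and masses are not known exactly. Their poses are not given: they have to be found in the camera images.
- bin: Open rectangular plywood bin with a white floor, screwed to the counter. Inside 150 mm along its x and 300 mm along its y, walls 8 mm thick (outside 166 x 316 mm), rim 50 mm above the counter, floor inside 6 mm above the counter. Origin at the centre of its underside. The charms start scattered along its -x wall, between y = -125 and +43 mm; the +y end, nearer the dish, is empty.
- scoop: Flat-bottomed polished steel scoop with a blue handle, 0.18 kg, lying on the black mat. Origin on the underside, at the centre of the pan; x points out of the open mouth, y across, z up. The pan is 92 mm wide (88 mm inside) and reaches from x = -44 mm (back wall, 44 mm high) to x = +46 mm (lip). Floor and sides are 2 mm thick; sides 44 mm high at the back, sloping down from x = -18 mm to 10 mm at x = +40 mm.
- scoop_grip (a point): Middle of the blue handle, at x = -86, y = 0, z = +78 mm in the scoop's frame; axes as the scoop's. The handle is a flat-sided bar 16 mm wide (along y), 20 mm deep, 82 mm long, rising backwards at 45 degrees from the top of the pan's back wall to x = -115, z = 108 mm. Pinch it across y.
- scoop_lip (a point): Middle of the scoop's front edge, on the underside: x = +46, y = 0, z = 0 mm in the scoop's frame. The floor thins from 2 mm to 0.8 mm over the last 14 mm before it.
- scoop_pan (a point): Middle of the scoop's pan, 12 mm above its underside: x = 0, y = 0, z = +12 mm in the scoop's frame.
- mat: Black rubber mat fixed to the counter, 230 mm along its x, 130 mm along its y, 3 mm thick; origin at the centre of its underside. The scoop starts on it, with its mouth to the mat's +x.
- dish: Round blue plastic order dish, loose, 0.30 kg: 170 mm across the rim, 156 mm across the foot, 30 mm high, wall 4 mm, floor 5 mm thick. Origin at the centre of its underside.
- charm0: Glazed ceramic flower charm, orange with a brown centre, 30 mm across, 13 mm thick, lens-shaped so that its edge stands 6.5 mm above the floor; about 14 g and slippery (friction about 0.35). Starts flat on the bin's floor. Origin at the centre of its underside.
- charm1: Glazed ceramic flower charm, red with a yellow centre, 30 mm across, 13 mm thick, lens-shaped so that its edge stands 6.5 mm above the floor; about 14 g and slippery (friction about 0.35). Starts flat on the bin's floor. Origin at the centre of its underside.
- charm2: Glazed ceramic flower charm, turquoise with a white centre, 30 mm across, 13 mm thick, lens-shaped so that its edge stands 6.5 mm above the floor; about 14 g and slippery (friction about 0.35). Starts flat on the bin's floor. Origin at the centre of its underside.
- charm3: Glazed ceramic flower charm, pink with a white centre, 30 mm across, 13 mm thick, lens-shaped so that its edge stands 6.5 mm above the floor; about 14 g and slippery (friction about 0.35). Starts flat on the bin's floor. Origin at the centre of its underside.
- ringtray: Square clear tray of brass key rings, 120 x 120 x 30 mm, loose; not to be disturbed. Origin at the centre of its underside. It and the dish change places from one start to another.
- spraycan: Spray can, red and aluminium, 65 mm across, 180 mm tall, loose; not to be disturbed. Origin at the centre of its underside.
- jar: Glass jar with a brass lid, 64 mm across, 75 mm tall, loose; not to be disturbed. Origin at the centre of its underside.
- taperoll: Yellow roll of tape lying flat, 84 mm across, 25 mm tall, loose; not to be disturbed. Origin at the centre of its underside.
- notebook: Blue hardback notebook, 148 x 210 x 15 mm, loose; not to be disturbed. Origin at the centre of its underside.

How it is judged:
On the way:
1. at least three charms are carried in the scoop at once, clear above the bin's rim (((distance between each of charm0, charm1, charm2 and scoop_pan below 0.056 m and height (world z) of each of charm0, charm1, charm2 above 0.075 m) or (distance between each of charm0, charm1, charm3 and scoop_pan below 0.056 m and height (world z) of each of charm0, charm1, charm3 above 0.075 m) or (distance between each of charm0, charm2, charm3 and scoop_pan below 0.056 m and height (world z) of each of charm0, charm2, charm3 above 0.075 m) or (distance between each of charm1, charm2, charm3 and scoop_pan below 0.056 m and height (world z) of each of charm1, charm2, charm3 above 0.075 m))), for 0.3 s.
At the end, for the whole second after the job is handed in: At least three charms lie at rest in the dish and each of the others in the dish or in the bin, none elsewhere; the dish stands level on the counter; the scoop lies still and upright on its flat underside, within 0.1 rad of level, with the middle of its pan over the mat (((horizontal distance between each of charm0, charm1, charm2 and dish below 0.078 m and height (world z) of each of charm0, charm1, charm2 below 0.045 m) or (horizontal distance between each of charm0, charm1, charm3 and dish below 0.078 m and height (world z) of each of charm0, charm1, charm3 below 0.045 m) or (horizontal distance between each of charm0, charm2, charm3 and dish below 0.078 m and height (world z) of each of charm0, charm2, charm3 below 0.045 m) or (horizontal distance between each of charm1, charm2, charm3 and dish below 0.078 m and height (world z) of each of charm1, charm2, charm3 below 0.045 m)) and ((horizontal distance between charm0 and dish below 0.078 m and height (world z) of charm0 below 0.045 m) or (x of charm0 in the frame of bin between -0.076 and 0.076 m and y of charm0 in the frame of bin between -0.151 and 0.151 m and height (world z) of charm0 below 0.05 m)) and ((horizontal distance between charm1 and dish below 0.078 m and height (world z) of charm1 below 0.045 m) or (x of charm1 in the frame of bin between -0.076 and 0.076 m and y of charm1 in the frame of bin between -0.151 and 0.151 m and height (world z) of charm1 below 0.05 m)) and ((horizontal distance between charm2 and dish below 0.078 m and height (world z) of charm2 below 0.045 m) or (x of charm2 in the frame of bin between -0.076 and 0.076 m and y of charm2 in the frame of bin between -0.151 and 0.151 m and height (world z) of charm2 below 0.05 m)) and ((horizontal distance between charm3 and dish below 0.078 m and height (world z) of charm3 below 0.045 m) or (x of charm3 in the frame of bin between -0.076 and 0.076 m and y of charm3 in the frame of bin between -0.151 and 0.151 m and height (world z) of charm3 below 0.05 m)) and linear speed of each of charm0, charm1, charm2, charm3 below 0.03 m/s and angle between each of dish, scoop's own z axis and vertical below 0.1 rad and height (world z) of dish below 0.008 m and x of scoop_pan in the frame of mat between -0.115 and 0.115 m and y of scoop_pan in the frame of mat between -0.065 and 0.065 m and height (world z) of scoop below 0.009 m and linear speed of scoop below 0.02 m/s); the robot touches nothing.
It fails at once if the gripper presses on a charm with more than 1 N (contact force between the fingers and charm0 above 1 N or contact force between the fingers and charm1 above 1 N or contact force between the fingers and charm2 above 1 N or contact force between the fingers and charm3 above 1 N).
It fails at once if a charm moves faster than 1.6 m/s (a fall of more than about 13 cm) (linear speed of any of charm0, charm1, charm2, charm3 above 1.6 m/s).
It fails at once if a bystander (ring tray, spray can, jar, tape roll, notebook) is moved by more than 30 mm (distance of any of ringtray, spraycan, jar, taperoll, notebook from where it was at the start of the episode above 0.03 m).
It also fails if it takes over 72 s, if anything falls off the work surface, if the arm or the gripper's body presses on something with over 40 N, if the wrist force passes 120 N, or if a joint passes its speed limit or range.

## Robot

A 7-joint arm with a two-finger parallel gripper is mounted at the origin on the work surface. World frame = base frame: x ahead of the robot, y to its left, z up, the work surface at z = 0. Lengths are in m, angles in rad, forces in N, time in s.
With the tool pointing down it reaches from about 0.4 to 0.85 m from the base axis. Payload 4.5 kg.
Tool frame: the origin (TCP) lies between the finger pads; the fingertips stand 11 mm ahead of it and the grasp point (between the pads) lies 8 mm behind it (r.tip_reach is the distance from the TCP to the fingertips, in m); x points along the fingers, y is the direction in which the jaws open and shut, and the axes are right-handed (so a half turn about x gives the same grasp; the last joint's range is limited). The gripper opens to 88 mm and grips with 3 to 60 N. Pads are 18 mm wide; open, the fingers measure 123 mm over their backs; the gripper's body (75 mm by 187 mm) begins 45 mm behind the grasp point.
Start: joints at [0.034, 0.689, -0.195, 1.565, 0.157, 0.902, -0.215], TCP at [0.625, 0, 0.25] pointing down, gripper open.
Joint ranges: [-3.01, 3.01], [-0.46, 2.08], [-1.47, 1.51], [0.13, 2.56], [-1, 4.14], [0.04, 2.09], [-2.66, 2.66]. Speed limits (rad/s): [2.57, 2.57, 3.14, 3.14, 3.14, 3.14, 3.14].

## Interface

Orientations are given as a unit quaternion [x, y, z, w].
In Python, from plant import r gives the robot as it stands.
- The arm moves only by the tool drive_tool, never from a script. Its argument "deltas" is a list of rows, each a list of 3 entries, a list of its own where there are three numbers: the turn, a rotation vector about the tool's x, y, z in degrees, then the shift along the tool's x, y, z in cm, then the finger opening in cm, from 0 to 8.81. A call has 1 to 12 rows; each row shifts and turns the commanded pose from where the row before left it, along the tool's axes as they then stand; what a row does not reach is not made up. A row lasts 1/12 s, in which the tool goes at most 41.7 mm and 7.16 degrees, less where a joint would pass 70% of its speed; a pose out of reach is approached as far as the arm can. A call is refused whole if a number of a shift passes 4.17 or a number of a turn 7.16, either way. A call with a gripper value outside its range is refused whole. The fingers move at their own pace and stop on an object; "force" is the grip in N (left out, the last holds). Time passes only in rows, so rows that do not move let the fingers close. It gives the time, the measured TCP pose, the force and the opening at its end, in the units of the state.
- r.get_state(): the state, without advancing time (a new reading comes with each control period).
- r.snapshot(name): name is "scene" or "side" or "wrist"; returns a dict with "color" (400x640x3 uint8, red, green, blue), "fov_y" (degrees; the focal length in pixels is half the picture's height over the tangent of half this angle, whatever the lens; pixels are square), "cx", "cy" (the principal point, pixels), "extrinsics" (4x4, takes a point from world to camera coordinates); the wrist camera has in their place "tool_from_camera" (4x4, takes a point from camera to tool coordinates, whose origin is the TCP and whose axes are the tool frame's). Camera axes: x right, y up, looking along -z (the intrinsics and any distortion apply to the point x, -y, -z); pixel columns grow to the right and rows downward; lengths in m; the calibration is good to about 2 mm. The wrist camera is an equidistant fisheye: a pixel r from the principal point sees the ray r / f radians off the axis. A picture is of the moment at which its call begins: read the wrist's pose just before it. There is no depth.
- r.finish_job(): hands the job in, once; it reports no verdict.
The state is a dict: "clock": time; "q": joint angles; "qd": joint speeds; "joint_torque": joint torques, N m; "tool_pos": TCP position; "eef_rot": TCP orientation; "contact_force": force on the tool from outside, world axes, zero at the start; "moment": the same for the moment, N m; "opening": opening from 0.0 (shut) to 1.0 (fully open).
Only numpy, scipy, OpenCV 4.12 (cv2) and the standard library are available. Lean on these libraries where they do the work, as an engineer would, in place of code of your own. Each camera call takes 0.05 s, during which the arm holds its last target. There are 200 camera calls.

## Working session

There is one attempt and no reset: what is moved stays moved. The work goes in short steps, Python scripts to look and compute and a tool call to move; the robot and the scene stay as the last step left them, time stands still between calls to the robot, and variables do not carry over. Pictures are saved under pics/ and viewed, about 8 in all and at most 12, crops included, and the job is handed in when it is done.

Besides the shell and the picture viewer there is one more tool, called after "Call:" as name(argument=value, ...) on one line, values as JSON. drive_tool: Moves the arm, as the interface text tells. Its arguments: {"type":"object","properties":{"deltas":{"type":"array","items":{"type":"array"}},"force":{"type":"number"}},"required":["deltas"]}

```bash
ls; mkdir -p pics; python3 - <<'E'
from plant import r
import cv2,numpy as np
s=r.get_state();print(s)
for n in("scene","side"):
    d=r.snapshot(n);cv2.imwrite(f"pics/{n}0.png",d["color"][:,:,::-1]);np.savez(f"{n}0.npz",**d)
    print(n,d["fov_y"],d["cx"],d["cy"],np.round(d["extrinsics"],3).tolist())
a=[cv2.imread(f"pics/{n}0.png") for n in("scene","side")]
E
```

```text
pics
{'clock': 0.0, 'q': array([ 0.03382064,  0.68995511, -0.19448472,  1.56635293,  0.15728681,
        0.90247673, -0.21510961]), 'qd': array([ 2.93169130e-04, -5.76469203e-04,  8.29035301e-05,  2.21595708e-03,
        1.82180693e-04,  3.66759076e-04, -1.59448308e-04]), 'joint_torque': array([ 3.38560185e-04, -5.27571630e+01, -1.26686912e+00, -1.53434461e+01,
       -5.26333472e-02,  6.56995355e-03,  1.65937727e-04]), 'tool_pos': array([ 6.24390098e-01, -7.30457464e-05,  2.48924906e-01]), 'eef_rot': array([-0.49950906, -0.50042066,  0.50047829, -0.49959117]), 'contact_force': array([-1.25096208,  0.26125955, -0.62295993]), 'moment': array([-0.04244326, -0.01916373, -0.02485985]), 'opening': 0.9942635432877047}
scene 56.63543985532452 317.45358974903087 204.96915515687633 [[0.659, 0.752, 0.015, -0.382], [-0.421, 0.351, 0.836, 0.157], [0.624, -0.557, 0.548, -1.441], [0.0, 0.0, 0.0, 1.0]]
side 47.00785179507894 327.5215318630813 202.2267238283487 [[0.846, -0.533, 0.022, -0.458], [0.302, 0.513, 0.803, -0.228], [-0.439, -0.673, 0.595, -1.165], [0.0, 0.0, 0.0, 1.0]]
```

View pics/scene0.png

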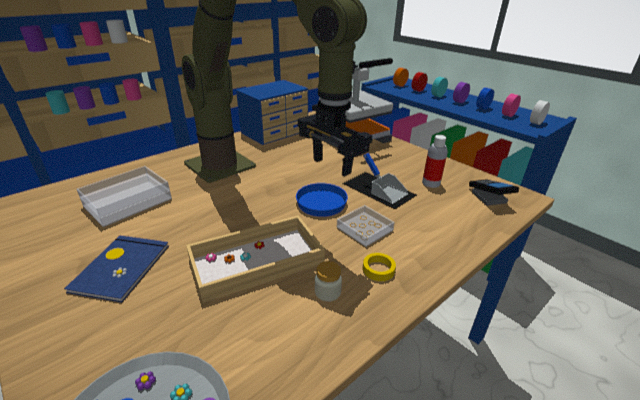

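View pics/side0.png

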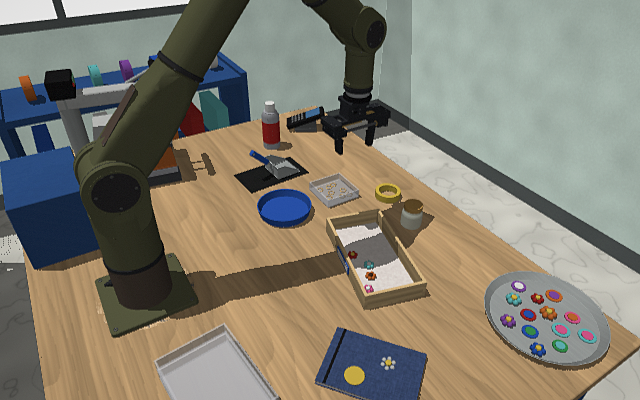

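```bash
cat >h.py <<'E'
import numpy as np,cv2
def load(n): return dict(np.load(n+".npz"))
def ray(d,u,v):
    f=200/np.tan(np.radians(float(d["fov_y"]))/2);E=d["extrinsics"]
    c=np.array([(u-d["cx"])/f,-(v-d["cy"])/f,-1.]);return -E[:3,:3].T@E[:3,3],E[:3,:3].T@c
def onz(d,u,v,z):
    o,w=ray(d,u,v);return (o+w*(z-o[2])/w[2])[:2]
def proj(d,p):
    f=200/np.tan(np.radians(float(d["fov_y"]))/2);E=d["extrinsics"];c=E[:3,:3]@p+E[:3,3]
    return np.array([d["cx"]-f*c[0]/c[2],d["cy"]+f*c[1]/c[2]])
E
python3 - <<'E'
from h import *
S=load("scene0");D=load("side0")
pr=lambda *a:print(*[np.round(x,3).tolist() if hasattr(x,'__len__') and not isinstance(x,str) else x for x in a])
for n,d,c in(("scene",S,[(188,248),(309,218),(328,252),(198,300)]),("side",D,[(327,219),(381,207),(427,284),(363,305)])):
    pr(n,"rim",[onz(d,*x,.05) for x in c])
    hsv=cv2.cvtColor(d["color"],cv2.COLOR_RGB2HSV)
    m=cv2.inRange(hsv,(105,180,60),(125,255,255));k,l,s,ce=cv2.connectedComponentsWithStats(m)
    for i in range(1,k):
        if s[i,4]>40: pr("blue",s[i],ce[i],onz(d,*ce[i],.02),'handle@.08',onz(d,*ce[i],.08))
    m=cv2.inRange(hsv,(0,0,0),(180,255,40));k,l,s,ce=cv2.connectedComponentsWithStats(m)
    for i in range(1,k):
        if 200<s[i,4]<4000:pr("black",s[i],ce[i])
for n,x0,y0,x1,y1,d,z in(("a",230,140,440,310,D,3.7),("b",180,140,420,305,S,3.3)):
    cv2.imwrite(f"pics/{n}.png",cv2.resize(d["color"][y0:y1,x0:x1,::-1],None,fx=z,fy=z,interpolation=cv2.INTER_CUBIC))
E
```

```text
scene rim [[0.457, -0.331], [0.554, -0.01], [0.698, -0.069], [0.634, -0.391]]
blue [0, 0, 198, 197, 7705] [103.591, 130.983] [-0.578, -0.251] handle@.08 [-0.41, -0.281]
blue [229, 0, 85, 144, 2605] [262.501, 71.798] [-1.028, 0.901] handle@.08 [-0.819, 0.764]
blue [88, 12, 27, 21, 163] [102.08, 19.939] [-4.376, 0.791] handle@.08 [-3.855, 0.664]
blue [28, 14, 62, 34, 768] [61.229, 29.85] [-3.798, 0.23] handle@.08 [-3.331, 0.155]
blue [3, 25, 20, 16, 91] [12.44, 33.429] [-3.814, -0.195] handle@.08 [-3.345, -0.23]
blue [231, 38, 10, 7, 52] [235.75, 40.904] [-2.166, 1.368] handle@.08 [-1.851, 1.187]
blue [66, 53, 44, 12, 306] [87.438, 58.582] [-2.172, 0.079] handle@.08 [-1.856, 0.018]
blue [308, 73, 11, 6, 43] [312.674, 75.233] [-0.744, 1.116] handle@.08 [-0.561, 0.959]
blue [45, 76, 82, 28, 574] [99.078, 88.559] [-1.281, -0.079] handle@.08 [-1.048, -0.125]
blue [362, 76, 214, 117, 5255] [481.593, 120.337] [0.43, 1.211] handle@.08 [0.503, 1.045]
blue [308, 89, 11, 22, 169] [312.249, 97.941] [-0.365, 0.788] handle@.08 [-0.217, 0.661]
blue [87, 112, 39, 13, 229] [105.812, 117.948] [-0.744, 
[... 873 characters left out ...]
.08 [0.478, 0.335]
blue [257, 189, 54, 38, 1568] [283.979, 207.082] [0.454, 0.117] handle@.08 [0.419, 0.046]
blue [35, 255, 29, 13, 54] [48.889, 262.63] [-0.193, 0.216] handle@.08 [-0.183, 0.138]
blue [524, 311, 9, 7, 50] [528.08, 313.76] [0.761, -0.56] handle@.08 [0.705, -0.584]
blue [522, 325, 17, 13, 86] [529.488, 331.244] [0.721, -0.596] handle@.08 [0.667, -0.617]
blue [530, 343, 16, 13, 98] [537.245, 349.622] [0.694, -0.638] handle@.08 [0.642, -0.657]
black [116, 0, 133, 187, 2158] [194.273, 83.788]
black [44, 69, 32, 32, 810] [59.379, 84.716]
black [234, 157, 75, 36, 859] [264.537, 176.963]
black [91, 172, 50, 43, 1571] [115.592, 192.78]
black [103, 190, 95, 123, 2363] [152.07, 268.79]
```

View pics/a.png

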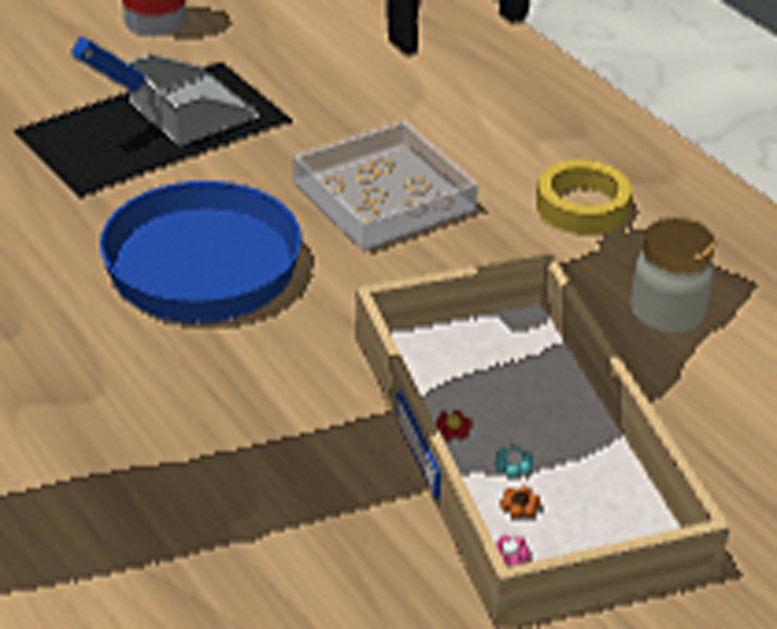

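View pics/b.png

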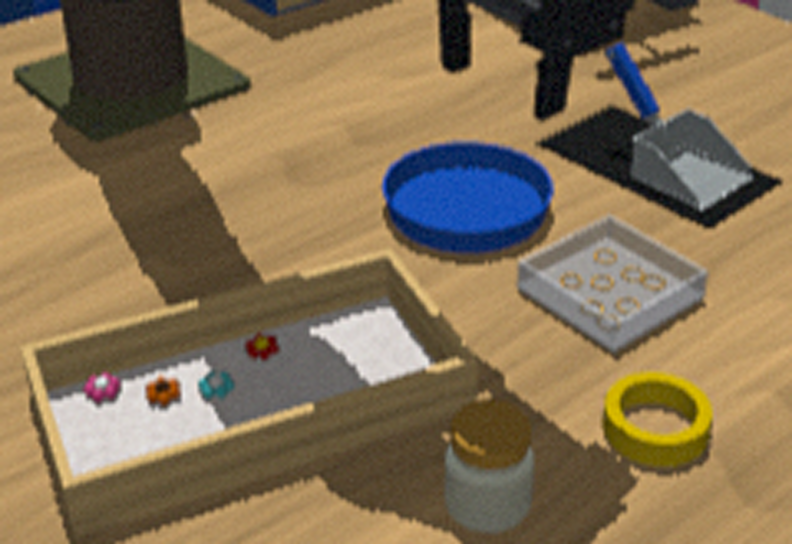

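```bash
cat >>h.py <<'E'
def tri(S,s,D,t):
    A=[];b=[]
    for o,w in(ray(S,*s),ray(D,*t)):
        w=w/np.linalg.norm(w);P=np.eye(3)-np.outer(w,w);A.append(P);b.append(P@o)
    A=np.vstack(A);b=np.hstack(b);x,res,_,_=np.linalg.lstsq(A,b,rcond=None);return np.r_[x,res**.5]
E
python3 - <<'E'
from h import *
S=load("scene0");D=load("side0");np.set_printoptions(precision=4,suppress=True)
sa=lambda u,v:(230+u/3.7-.4,140+v/3.7-.4); sb=lambda u,v:(180+u/3.3-.35,140+v/3.3-.35)
for n,b,a,z in [("c -x-y",(27,348),(498,573),.05),("c -x+y",(390,258),(357,292),.05),("c +x+y",(478,362),(549,258),.05),("c +x-y",(68,490),(727,524),.05),
 ("pink",(102,385),(514,549),.016),("orange",(162,389),(521,502),.016),("teal",(216,383),(514,460),.016),("red",(262,345),(453,424),.016),
 ("mat1",(540,145),(16,130),.003),("mat2",(708,226),(82,195),.003),("mat3",(780,180),(290,120),.003),("mat4",(610,107),(222,64),.003),
 ("handletop",(615,50),(82,47),.108),("handlebot",(651,113),(139,78),.06),("lip1",(687,208),(181,144),.004),("lip2",(752,178),(258,116),.004),
 ("dishL",(385,195),(102,243),.03),("dishR",(552,195),(300,243),.03),("tapeL",(605,402),(538,188),.025),("tapeR",(712,402),(633,188),.025),("jar",(490,425),(680,240),.075)]:
    print(n,onz(S,*sb(*b),z),onz(D,*sa(*a),z),tri(S,sb(*b),D,sa(*a)))
E
```

```text
c -x-y [ 0.446  -0.3261] [ 0.4394 -0.3258] [ 0.4413 -0.3241  0.0466  0.0009]
c -x+y [ 0.5325 -0.0339] [ 0.5161 -0.03  ] [ 0.5212 -0.0238  0.0414  0.0028]
c +x+y [ 0.6851 -0.0689] [ 0.674 -0.072] [ 0.68   -0.0646  0.0436  0.001 ]
c +x-y [ 0.6051 -0.3709] [ 0.598  -0.3702] [ 0.6008 -0.3688  0.0462  0.0012]
pink [ 0.4843 -0.2876] [ 0.4818 -0.2899] [ 0.483  -0.2877  0.0143  0.0012]
orange [ 0.519  -0.2539] [ 0.5127 -0.2562] [ 0.5153 -0.2527  0.0122  0.0008]
teal [ 0.5403 -0.2177] [ 0.5337 -0.2193] [ 0.5364 -0.2159  0.0121  0.0004]
red [ 0.5241 -0.1633] [ 0.5172 -0.1649] [ 0.5199 -0.1611  0.0119  0.0004]
mat1 [0.4189 0.2638] [0.4015 0.3903] [0.3859 0.317  0.008  0.0525]
mat2 [0.6373 0.279 ] [0.4104 0.2624] [ 0.4971  0.4828 -0.1593  0.0043]
mat3 [0.6304 0.4048] [0.633  0.2755] [0.6571 0.3358 0.0047 0.0529]
mat4 [0.408  0.3866] [0.6262 0.3992] [0.5399 0.2319 0.1129 0.0036]
handletop [0.4536 0.332 ] [0.4511 0.3322] [0.4519 0.334  0.1068 0.0001]
handlebot [0.5139 0.3272] [0.5041 0.3311] [0.5069 0.3368 0.0549 0.0015]
lip1 [0.6039 0.2872] [0.5236 0.2897] [ 0.5558  0.3554 -0.0464  0.0023]
lip2 [0.6101 0.3841] [0.6093 0.2956] [0.627  0.3414 0.0023 0.0363]
dishL [0.4247 0.0459] [0.3814 0.1549] [0.375  0.1059 0.0216 0.053 ]
dishR [0.5284 0.1703] [0.5236 0.0711] [0.546  0.1298 0.0219 0.046 ]
tapeL [ 0.7624 -0.0053] [0.7495 0.0397] [0.7472 0.0234 0.0175 0.0235]
tapeR [0.8162 0.0583] [ 0.8225 -0.0032] [0.8307 0.0212 0.0318 0.0307]
jar [ 0.7623 -0.1284] [ 0.7576 -0.1317] [ 0.7609 -0.1277  0.0723  0.0015]
```

Call:
drive_tool(deltas=[[[0, 0, 0], [0, -1.7, -2.75], 8.8], [[0, 0, 0], [0, -1.7, -2.75], 8.8], [[0, 0, 0], [0, -1.7, -2.75], 8.8], [[0, 0, 0], [0, -1.7, -2.75], 8.8], [[0, 0, 0], [0, -1.7, -2.75], 8.8], [[0, 0, 0], [0, -1.7, -2.75], 8.8], [[0, 0, 0], [0, -1.7, -2.75], 8.8], [[0, 0, 0], [0, -1.7, -2.75], 8.8], [[0, 0, 0], [0, -1.7, -2.75], 8.8], [[0, 0, 0], [0, -1.7, -2.75], 8.8], [[0, 0, 0], [0, -1.7, -2.75], 8.8], [[0, 0, 0], [0, -1.7, -2.75], 8.8]])

```text
clock: 1.1
tool_pos: [0.4198, 0.331, 0.2495]
eef_rot: [-0.5, -0.5, 0.5, -0.5]
contact_force: [-0.0, 0.5, -0.3]
opening: 1.0
```

Call:
drive_tool(deltas=[[[-7.1, 0, 0], [0, 0, 0], 8.8], [[-7.1, 0, 0], [0, 0, 0], 8.8], [[-7.1, 0, 0], [0, 0, 0], 8.8], [[-7.1, 0, 0], [0, 0, 0], 8.8], [[-7.1, 0, 0], [0, 0, 0], 8.8], [[-7.1, 0, 0], [0, 0, 0], 8.8], [[-7.1, 0, 0], [0, 0, 0], 8.8], [[-7.1, 0, 0], [0, 0, 0], 8.8], [[-7.1, 0, 0], [0, 0, 0], 8.8], [[-7.1, 0, 0], [0, 0, 0], 8.8], [[-7.1, 0, 0], [0, 0, 0], 8.8], [[-7.1, 0, 0], [0, 0, 0], 8.8]])

```text
clock: 2.1
tool_pos: [0.4209, 0.3297, 0.2494]
eef_rot: [0.027, 0.707, -0.028, 0.706]
contact_force: [0.2, -0.3, -0.4]
opening: 0.999
```

```bash
python3 - <<'E'
from plant import r
import cv2,numpy as np
s=r.get_state();d=r.snapshot("wrist");print(s["clock"],s["tool_pos"],s["eef_rot"],s["q"])
np.savez("w1.npz",pos=s["tool_pos"],q=s["eef_rot"],**d);cv2.imwrite("pics/w1.png",d["color"][:,:,::-1]);print(d["fov_y"],d["cx"],d["cy"],np.round(d["tool_from_camera"],3).tolist())
E
```

```text
2.1 [0.42092175 0.32969998 0.24942768] [ 0.0272825   0.70669965 -0.02769996  0.70644461] [-0.38689955  0.62237141 -0.5981591   1.82555498  0.45842449  0.83597255
  0.28070167]
65.70646984690485 322.98123722217906 197.40719347032686 [[-0.0, 0.316, -0.949, -0.136], [1.0, 0.001, 0.0, 0.0], [0.001, -0.949, -0.316, -0.082], [0.0, 0.0, 0.0, 1.0]]
```

View pics/w1.png

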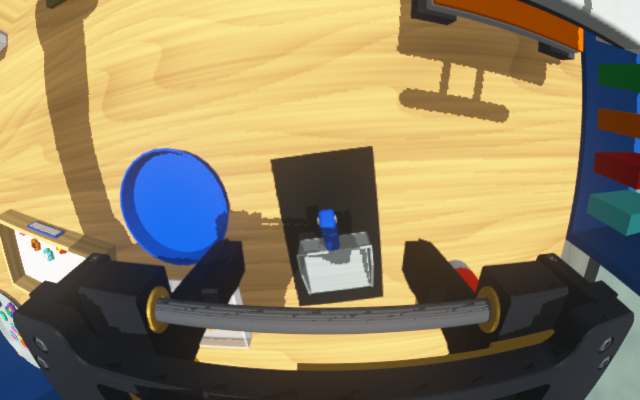

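```bash
cat >>h.py <<'E'
from scipy.spatial.transform import Rotation as R
def wz(d,u,v,z):
    f=200/np.tan(np.radians(float(d["fov_y"]))/2);x=u-d["cx"];y=v-d["cy"];rr=np.hypot(x,y);t=rr/f
    c=np.array([np.sin(t)*x/rr,-np.sin(t)*y/rr,-np.cos(t)]);T=d["tool_from_camera"];Q=R.from_quat(d["q"]).as_matrix()
    w=Q@(T[:3,:3]@c);o=d["pos"]+Q@T[:3,3];return (o+w*(z-o[2])/w[2])[:2]
E
python3 - <<'E'
from h import *
np.set_printoptions(precision=4,suppress=True);W=load("w1")
for n,u,v,z in [("m",272,160,.003),("m",372,147,.003),("m",380,296,.003),("m",300,306,.003),("lipL",305,291,.004),("lipR",373,287,.004),("htop",328,212,.112),("hbot",332,247,.06),("backL",301,238,.047),("backR",372,235,.047)]:
    print(n,wz(W,u,v,z))
hsv=cv2.cvtColor(W["color"],cv2.COLOR_RGB2HSV);m=cv2.inRange(hsv,(100,150,60),(125,255,255));k,l,s,ce=cv2.connectedComponentsWithStats(m)
for i in range(1,k):
    if s[i,4]>60:print(s[i],ce[i],wz(W,*ce[i],.01),wz(W,*ce[i],.081))
    if s[i,4]>3000:
        c=max(cv2.findContours((l==i).astype('u1'),0,1)[0],key=len)[:,0];h=cv2.convexHull(c)[:,0]
        p=np.float32([wz(W,*a,.03) for a in h]);print(cv2.minEnclosingCircle(p))
E
```

```text
m [0.4109 0.2659]
m [0.4041 0.393 ]
m [0.6316 0.4012]
m [0.6399 0.277 ]
lipL [0.6106 0.2881]
lipR [0.6123 0.3901]
htop [0.4446 0.3329]
hbot [0.5093 0.3338]
backL [0.5009 0.2969]
backR [0.504  0.3833]
[ 582   30   58  137 3896] [606.124   96.9515] [0.3255 0.8071] [0.328  0.7182]
((0.3271612823009491, 0.8129060864448547), 0.12776075303554535)
[ 121  149  107  116 9281] [174.1373 207.0373] [0.4614 0.1172] [0.4382 0.1587]
((0.4587901830673218, 0.12055657058954239), 0.0850742757320404)
[590 173  46  20 451] [606.49   184.7738] [0.4793 0.8323] [0.4527 0.7386]
[318 209  21  41 593] [328.5295 228.3035] [0.5071 0.3306] [0.4753 0.3317]
[ 588  216   52   79 1973] [620.109  253.9954] [0.6397 0.9482] [0.5829 0.8327]
[   0  332   62   68 2200] [ 21.6159 377.3218] [ 1.0926 -0.872 ] [ 0.9502 -0.6436]
```

```bash
cat >plan.py <<'E'
import sys,json
from h import *
def tool(yaw,th):  # scoop heading yaw, tool tilt th toward the mouth (deg); columns tool x,y,z
    a,b=np.radians([yaw,th]);m=np.array([np.cos(a),np.sin(a),0]);y=np.array([-m[1],m[0],0]);x=m*np.sin(b)-np.array([0,0,np.cos(b)])
    return np.c_[x,y,np.cross(x,y)]
def rows(p0,R0,p1,R1,g,n=None):
    rv=R.from_matrix(R0.T@R1).as_rotvec(degrees=True);dp=p1-p0
    if n is None:n=int(np.ceil(max(np.abs(rv).max()/7,np.linalg.norm(dp)/.04,1)))
    out=[];Rk=R0.copy();pk=p0.copy()
    for k in range(n):
        t=np.round(rv/n,1);s=np.round(Rk.T@(p0+dp*(k+1)/n-pk)*100,2);out.append([t.tolist(),s.tolist(),g])
        pk=pk+Rk@s/100;Rk=Rk@R.from_rotvec(t,degrees=True).as_matrix()
    return out,pk,Rk
def show(wps,g,p0=None,R0=None):
    if p0 is None:
        from plant import r
        s=r.get_state();p0=s["tool_pos"];R0=R.from_quat(s["eef_rot"]).as_matrix();print("from",np.round(p0,4),s["contact_force"].round(1),s["opening"].round(3))
    for w in wps:
        p,yaw,th=w[:3];o,p0,R0=rows(p0,R0,np.array(p,float),tool(yaw,th),g,*w[3:]);print(len(o),json.dumps(o))
E
python3 - <<'E'
from plan import *
grip=np.array([.474,.333,.081]);T=tool(.5,30)
show([(grip-.082*T[:,0],.5,30),(grip+.008*T[:,0],.5,30)],8.8)
E
```

```text
Traceback (most recent call last):
  File "plan.py", line 17, in show
    s=r.get_state();p0=s["tool_pos"];R0=R.from_quat(s["eef_rot"]).as_matrix();print("from",np.round(p0,4),s["contact_force"].round(1),s["opening"].round(3))
                                                                                                                                      ^^^^^^^^^^^^^^^^^^
AttributeError: 'float' object has no attribute 'round'
```

```bash
sed -i 's/s\["opening"\].round(3)/round(s["opening"],3)/' plan.py
python3 - <<'E'
from plan import *
grip=np.array([.474,.333,.081]);T=tool(.5,30)
show([(grip-.082*T[:,0],.5,30),(grip+.008*T[:,0],.5,30)],8.8)
E
```

```text
from [0.421  0.3295 0.2493] [ 0.1  0.3 -0. ] 1.0
5 [[[-0.9, -6.0, 0.3], [1.95, 0.08, 0.24], 8.8], [[-0.9, -6.0, 0.3], [1.95, 0.07, 0.03], 8.8], [[-0.9, -6.0, 0.3], [1.96, 0.06, -0.17], 8.8], [[-0.9, -6.0, 0.3], [1.92, 0.06, -0.38], 8.8], [[-0.9, -6.0, 0.3], [1.88, 0.05, -0.57], 8.8]]
3 [[[-0.0, -0.0, -0.1], [3.0, -0.01, 0.0], 8.8], [[-0.0, -0.0, -0.1], [3.0, -0.01, 0.0], 8.8], [[-0.0, -0.0, -0.1], [3.0, 0.0, 0.0], 8.8]]
```

Call:
drive_tool(deltas=[[[-0.9, -6.0, 0.3], [1.95, 0.08, 0.24], 8.8], [[-0.9, -6.0, 0.3], [1.95, 0.07, 0.03], 8.8], [[-0.9, -6.0, 0.3], [1.96, 0.06, -0.17], 8.8], [[-0.9, -6.0, 0.3], [1.92, 0.06, -0.38], 8.8], [[-0.9, -6.0, 0.3], [1.88, 0.05, -0.57], 8.8], [[0, 0, 0], [0, 0, 0], 8.8], [[0, 0, 0], [0, 0, 0], 8.8]])

```text
clock: 2.73
tool_pos: [0.4391, 0.3312, 0.1792]
eef_rot: [0.011, 0.555, -0.016, 0.831]
contact_force: [0.4, -0.2, 0.2]
opening: 1.001
```

```bash
python3 - <<'E'
from plan import *
from plant import r
s=r.get_state();d=r.snapshot("wrist");W=dict(pos=s["tool_pos"],q=s["eef_rot"],**d);cv2.imwrite("pics/w2.png",d["color"][:,:,::-1])
print(R.from_quat(s["eef_rot"]).as_matrix().round(3),tool(.5,30).round(3))
hsv=cv2.cvtColor(d["color"],cv2.COLOR_RGB2HSV);m=cv2.inRange(hsv,(100,150,60),(125,255,255));k,l,st,ce=cv2.connectedComponentsWithStats(m)
for i in range(1,k):
    if st[i,4]>200 and abs(ce[i][0]-323)<60:
        print(st[i],ce[i],wz(W,*ce[i],.081)); v,u=np.where(l==i)
        for vv in range(v.min()+2,v.max(),8):print(vv,wz(W,u[v==vv].mean(),vv,.081))
grip=np.array([.474,.333,.081]);T=tool(.5,30)
show([(grip+.008*T[:,0],.5,30)],8.8)
E
```

```text
[[ 0.382  0.039  0.923]
 [-0.014  0.999 -0.036]
 [-0.924  0.001  0.383]] [[ 0.5   -0.009  0.866]
 [ 0.004  1.     0.008]
 [-0.866  0.     0.5  ]]
[312 182  24  29 573] [323.33333333 195.82024433] [0.47672358 0.33052745]
184 [0.46433944 0.33034295]
192 [0.47261653 0.33000939]
200 [0.48127614 0.33007525]
208 [0.4904259  0.33226458]
from [0.4399 0.3312 0.1797] [ 1.3  0.3 -0.4] 0.997
3 [[[-0.9, -2.5, 0.4], [3.74, 0.1, -0.18], 8.8], [[-0.9, -2.5, 0.4], [3.72, 0.08, -0.34], 8.8], [[-0.9, -2.5, 0.4], [3.71, 0.06, -0.5], 8.8]]
```

View pics/w2.png

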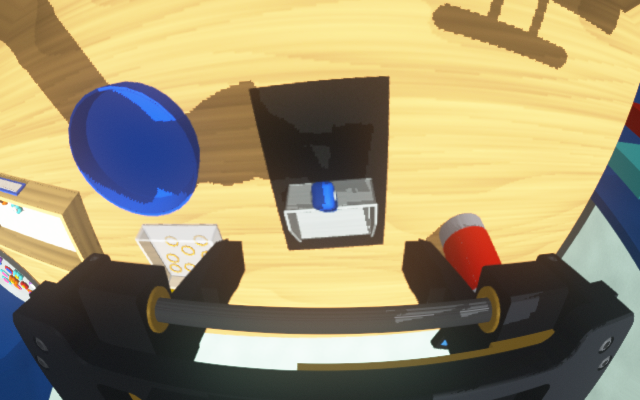

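```bash
python3 - <<'E'
from plan import *
from plant import r
print(r.get_state()["q"].round(3))
grip=np.array([.475,.3315,.081]);T=tool(.5,30)
show([(grip-.05*T[:,0],.5,30,5),(grip+.008*T[:,0],.5,30,4)],8.8)
E
```

```text
[-0.891  0.652 -0.028  2.138  1.257  0.35  -0.58 ]
from [0.4399 0.3312 0.1797] [ 1.3  0.3 -0.4] 0.997
5 [[[-0.5, -1.5, 0.2], [1.1, 0.01, -0.24], 8.8], [[-0.5, -1.5, 0.2], [1.09, 0.0, -0.27], 8.8], [[-0.5, -1.5, 0.2], [1.09, 0.01, -0.29], 8.8], [[-0.5, -1.5, 0.2], [1.08, -0.0, -0.32], 8.8], [[-0.5, -1.5, 0.2], [1.07, 0.0, -0.36], 8.8]]
4 [[[-0.0, 0.0, 0.0], [1.45, 0.0, 0.0], 8.8], [[-0.0, 0.0, 0.0], [1.45, 0.0, 0.0], 8.8], [[-0.0, 0.0, 0.0], [1.45, 0.01, 0.0], 8.8], [[-0.0, 0.0, 0.0], [1.45, -0.0, 0.0], 8.8]]
```

```bash
python3 - <<'E'
from plan import *
grip=np.array([.475,.3315,.081]);T=tool(.5,20)
show([(grip-.05*T[:,0],.5,20,5),(grip+.008*T[:,0],.5,20,4)],8.8)
E
```

```text
from [0.4399 0.3312 0.1797] [ 1.3  0.3 -0.4] 0.997
5 [[[-0.5, 0.5, 0.2], [1.09, 0.01, -0.06], 8.8], [[-0.5, 0.5, 0.2], [1.1, 0.02, -0.06], 8.8], [[-0.5, 0.5, 0.2], [1.09, 0.0, -0.04], 8.8], [[-0.5, 0.5, 0.2], [1.09, 0.01, -0.04], 8.8], [[-0.5, 0.5, 0.2], [1.1, -0.0, -0.03], 8.8]]
4 [[[-0.0, 0.0, -0.0], [1.45, -0.0, 0.0], 8.8], [[-0.0, 0.0, -0.0], [1.45, -0.01, 0.0], 8.8], [[-0.0, 0.0, -0.0], [1.45, -0.0, 0.0], 8.8], [[-0.0, 0.0, -0.0], [1.45, -0.01, 0.0], 8.8]]
```

Call:
drive_tool(deltas=[[[-0.5, 0.5, 0.2], [1.1, 0, -0.05], 8.8], [[-0.5, 0.5, 0.2], [1.1, 0, -0.05], 8.8], [[-0.5, 0.5, 0.2], [1.1, 0, -0.05], 8.8], [[-0.5, 0.5, 0.2], [1.1, 0, -0.05], 8.8], [[-0.5, 0.5, 0.2], [1.1, 0, 0], 8.8], [[0, 0, 0], [1.45, 0, 0], 8.8], [[0, 0, 0], [1.45, 0, 0], 8.8], [[0, 0, 0], [1.45, 0, 0], 8.8], [[0, 0, 0], [1.45, 0, 0], 8.8], [[0, 0, 0], [0, 0, 0], 8.8], [[0, 0, 0], [0, 0, 0], 8.8]])

```text
clock: 3.7
tool_pos: [0.4793, 0.3304, 0.0734]
eef_rot: [0.001, 0.573, 0.003, 0.819]
contact_force: [-0.2, -0.3, 0.4]
opening: 1.001
```

```bash
python3 - <<'E'
from plan import *
grip=np.array([.475,.3315,.081]);T=tool(.5,20)
from plant import r
print(R.from_quat(r.get_state()["eef_rot"]).as_matrix().round(3))
show([(grip+.008*T[:,0],.5,20,2)],8.8)
E
```

```text
[[ 0.343 -0.004  0.939]
 [ 0.006  1.     0.002]
 [-0.939  0.005  0.343]]
from [0.4793 0.3304 0.0734] [-0.2 -0.3  0.4] 1.001
2 [[[-0.2, 0.0, -0.1], [-0.03, 0.06, -0.07], 8.8], [[-0.2, 0.0, -0.1], [-0.03, 0.06, -0.08], 8.8]]
```

Call:
drive_tool(deltas=[[[0, 0, 0], [0, 0, 0], 0.5], [[0, 0, 0], [0, 0, 0], 0.5], [[0, 0, 0], [0, 0, 0], 0.5], [[0, 0, 0], [0, 0, 0], 0.5], [[0, 0, 0], [0, 0, 0], 0.5], [[0, 0, 0], [0, 0, 0], 0.5], [[0, 0, 0], [0, 0, 0], 0.5], [[0, 0, 0], [0, 0, 0], 0.5], [[0, 0, 0], [0, 0, 0], 0.5], [[0, 0, 0], [0, 0, 0], 0.5]], force=60)

```text
clock: 4.53
tool_pos: [0.4781, 0.331, 0.0731]
eef_rot: [-0.001, 0.573, 0.004, 0.819]
contact_force: [-0.9, 0.0, -0.1]
opening: 0.266
```

```bash
python3 - <<'E'
from plan import *
from plant import r
s=r.get_state();d=r.snapshot("wrist");W=dict(pos=s["tool_pos"],q=s["eef_rot"],**d);np.savez("w3.npz",**W);cv2.imwrite("pics/w3.png",cv2.resize(d["color"][:260,200:450,::-1],None,fx=2.3,fy=2.3))
print(s["tool_pos"],s["opening"],s["contact_force"])
p=s["tool_pos"]
show([(p+[0,0,.17],.5,20)],.5)
E
```

```text
[0.47814137 0.33103918 0.07311399] 0.2660182853140067 [-0.88146456  0.03798351 -0.12771269]
from [0.4782 0.331  0.0731] [ 0.1  0.5 -0.4] 0.222
5 [[[-0.0, 0.0, -0.0], [-3.19, 0.01, 1.17], 0.5], [[-0.0, 0.0, -0.0], [-3.2, 0.01, 1.16], 0.5], [[-0.0, 0.0, -0.0], [-3.19, 0.01, 1.17], 0.5], [[-0.0, 0.0, -0.0], [-3.19, 0.02, 1.17], 0.5], [[-0.0, 0.0, -0.0], [-3.2, 0.01, 1.16], 0.5]]
```

View pics/w3.png

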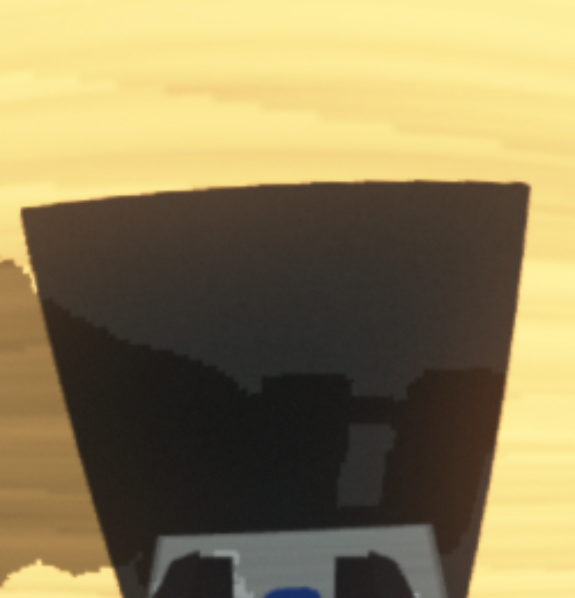

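Call:
drive_tool(deltas=[[[0, 0, 0], [0, 0, 0], 0.5], [[0, 0, 0], [0, 0, 0], 0.5], [[0, 0, 0], [0, 0, 0], 0.5], [[0, 0, 0], [0, 0, 0], 0.5]])

```text
clock: 4.92
tool_pos: [0.4783, 0.3315, 0.0734]
eef_rot: [-0.001, 0.573, 0.004, 0.82]
contact_force: [-0.1, 0.9, 2.1]
opening: 0.176
```

```bash
python3 - <<'E'
from plan import *
W=load("w3");print(wz(W,269.6,233.5,.047),wz(W,387,228.3,.047),wz(W,210,90,.003),wz(W,429,80,.003))
from plant import r
s=r.get_state();print(s["opening"],s["tool_pos"],R.from_quat(s["eef_rot"]).as_matrix().round(4).tolist())
E
```

```text
[0.48160042 0.30050601] [0.47722764 0.36838277] [0.40918055 0.26470075] [0.40257398 0.3924979 ]
0.17613899432431454 [0.47834498 0.33150776 0.07335023] [[0.3435, -0.0078, 0.9391], [0.0066, 1.0, 0.0059], [-0.9391, 0.0042, 0.3436]]
```

```bash
python3 - <<'E'
from plan import *
W=load("w3");a,b=wz(W,269.6,233.5,.003),wz(W,387,228.3,.003);print(a,b,(a+b)/2,np.degrees(np.arctan2(-(b-a)[0],(b-a)[1])))
p=np.array([.4783,.3315,.0734])
show([(p+[0,0,.16],.2,20)],.5)
E
```

```text
[0.52599223 0.29011924] [0.52009191 0.38170733] [0.52304207 0.33591328] 3.6860320640625064
from [0.4783 0.3315 0.0734] [-0.1  0.9  2.1] 0.176
5 [[[0.0, 0.0, -0.1], [-3.01, 0.01, 1.1], 0.5], [[0.0, 0.0, -0.1], [-3.0, 0.01, 1.1], 0.5], [[0.0, 0.0, -0.1], [-3.01, 0.0, 1.1], 0.5], [[0.0, 0.0, -0.1], [-3.01, 0.0, 1.1], 0.5], [[0.0, 0.0, -0.1], [-3.0, -0.01, 1.09], 0.5]]
```

Call:
drive_tool(deltas=[[[0, 0, 0], [-1.0, 0, 0.37], 0.5], [[0, 0, 0], [-2.0, 0, 0.73], 0.5], [[0, 0, 0], [-3.0, 0, 1.1], 0.5], [[0, 0, 0], [-3.0, 0, 1.1], 0.5], [[0, 0, 0], [-3.0, 0, 1.1], 0.5], [[0, 0, 0], [-3.0, 0, 1.1], 0.5], [[0, 0, 0], [0, 0, 0], 0.5]])

```text
clock: 5.5
tool_pos: [0.4817, 0.3315, 0.2096]
eef_rot: [0.002, 0.568, 0.004, 0.823]
contact_force: [1.6, 0.4, -0.5]
opening: 0.176
```

```bash
python3 - <<'E'
from plan import *
from plant import r
print(r.get_state()["q"].round(2))
d=r.snapshot("side");np.savez("side1.npz",**d);e=r.snapshot("scene");np.savez("scene1.npz",**e)
a=cv2.resize(d["color"][60:220,200:360,::-1],None,fx=2.5,fy=2.5);b=cv2.resize(e["color"][60:220,310:470,::-1],None,fx=2.5,fy=2.5)
cv2.imwrite("pics/l1.png",np.hstack([a,b]))
# targets: bin frame
c=np.array([.560,-.198]);yb=-15.;m=R.from_euler('z',yb,degrees=True).as_matrix()
for n,bx,by,z in(("above",-.027,.10,.15),):
    sc=c+(m@[bx,by,0])[:2];h=m@[0,-1,0];p=np.r_[sc-.0887*h[:2],z+.0704];print(n,p)
    show([(p,-105,20,30)],.5)
E
```

```text
[-0.72  0.62 -0.16  2.01  0.97  0.43 -0.14]
above [ 0.58275916 -0.00874168  0.2204    ]
from [0.4803 0.3298 0.2052] [ 0.2 -0.3 -1.7] 0.177
30 [[[3.3, 0.0, -1.2], [0.07, -1.13, 0.33], 0.5], [[3.3, 0.0, -1.2], [0.09, -1.11, 0.4], 0.5], [[3.3, 0.0, -1.2], [0.11, -1.08, 0.46], 0.5], [[3.3, 0.0, -1.2], [0.14, -1.05, 0.52], 0.5], [[3.3, 0.0, -1.2], [0.16, -1.01, 0.59], 0.5], [[3.3, 0.0, -1.2], [0.18, -0.98, 0.64], 0.5], [[3.3, 0.0, -1.2], [0.19, -0.93, 0.69], 0.5], [[3.3, 0.0, -1.2], [0.22, -0.89, 0.75], 0.5], [[3.3, 0.0, -1.2], [0.24, -0.84, 0.79], 0.5], [[3.3, 0.0, -1.2], [0.25, -0.78, 0.85], 0.5], [[3.3, 0.0, -1.2], [0.27, -0.73, 0.88], 0.5], [[3.3, 0.0, -1.2], [0.28, -0.68, 0.93], 0.5], [[3.3, 0.0, -1.2], [0.3, -0.61, 0.96], 0.5], [[3.3, 0.0, -1.2], [0.31, -0.55, 1.0], 0.5], [[3.3, 0.0, -1.2], [0.32, -0.48, 1.03], 0.5], [[3.3, 0.0, -1.2], [0.33, -0.42, 1.05], 0.5], [[3.3, 0.0, -1.2], [0.34, -0.35, 1.08], 0.5], [[3.3, 0.0, -1.2], [0.34, -0.28, 1.09], 0.5], [[3.3, 0.0, -1.2], [0.35, -0.21, 1.11], 0.5], [[3.3, 0.0, -1.2], [0.35, -0.13, 1.12], 0.5], [[3.3, 0.0, -1.2], [0.36, -0.07, 1.12], 0.5], [[3.3, 0.0, -1.2], [0.35, 0.01, 1.13], 0.5], [[3.3, 0.0, -1.2], [0.36, 0.08, 1.12], 0.5], [[3.3, 0.0, -1.2], [0.35, 0.15, 1.12], 0.5], [[3.3, 0.0, -1.2], [0.35, 0.22, 1.1], 0.5], [[3.3, 0.0, -1.2], [0.34, 0.29, 1.09], 0.5], [[3.3, 0.0, -1.2], [0.34, 0.37, 1.07], 0.5], [[3.3, 0.0, -1.2], [0.33, 0.43, 1.05], 0.5], [[3.3, 0.0, -1.2], [0.31, 0.49, 1.03], 0.5], [[3.3, 0.0, -1.2], [0.31, 0.56, 0.99], 0.5]]
```

View pics/l1.png

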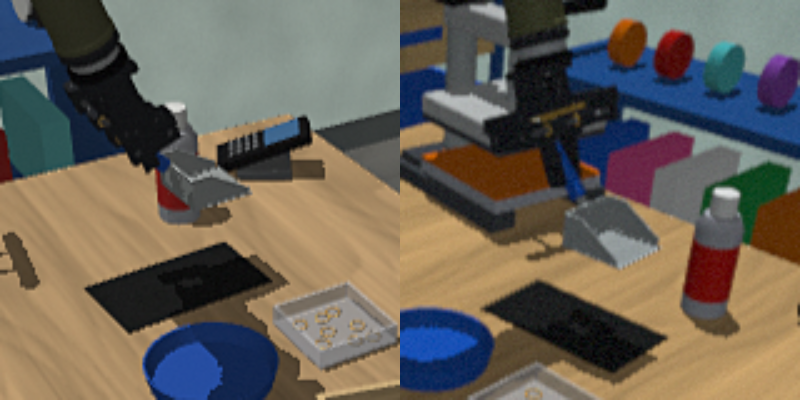

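```bash
python3 - <<'E'
from plan import *
S=load("scene1");D=load("side1")
sb=lambda u,v:(310+(u-400)/2.5-.3,60+v/2.5-.3);sa=lambda u,v:(200+u/2.5-.3,60+v/2.5-.3)
for b,a in(((626,267),(236,204)),((660,240),(251,186)),((565,250),(170,200))):print(tri(S,sb(*b),D,sa(*a)).round(4))
E
```

```text
[0.6036 0.322  0.1192 0.0092]
[0.632  0.3354 0.1491 0.0294]
[0.5107 0.3231 0.128  0.0196]
```

Call:
drive_tool(deltas=[[[3.3, 0, -1.2], [0.0, -1.1, 0.35], 0.5], [[3.3, 0, -1.2], [0.1, -1.1, 0.4], 0.5], [[3.3, 0, -1.2], [0.1, -1.1, 0.45], 0.5], [[3.3, 0, -1.2], [0.15, -1.05, 0.5], 0.5], [[3.3, 0, -1.2], [0.15, -1.0, 0.6], 0.5], [[3.3, 0, -1.2], [0.2, -1.0, 0.65], 0.5], [[3.3, 0, -1.2], [0.2, -0.95, 0.7], 0.5], [[3.3, 0, -1.2], [0.2, -0.9, 0.75], 0.5], [[3.3, 0, -1.2], [0.25, -0.85, 0.8], 0.5], [[3.3, 0, -1.2], [0.25, -0.8, 0.85], 0.5], [[3.3, 0, -1.2], [0.25, -0.75, 0.9], 0.5], [[3.3, 0, -1.2], [0.3, -0.7, 0.95], 0.5]])

```text
clock: 6.6
tool_pos: [0.5215, 0.1928, 0.2118]
eef_rot: [0.208, 0.532, -0.293, 0.766]
contact_force: [-0.1, -0.3, -1.9]
opening: 0.175
```

Call:
drive_tool(deltas=[[[3.3, 0, -1.2], [0.3, -0.6, 0.95], 0.5], [[3.3, 0, -1.2], [0.3, -0.55, 1.0], 0.5], [[3.3, 0, -1.2], [0.3, -0.5, 1.05], 0.5], [[3.3, 0, -1.2], [0.35, -0.4, 1.05], 0.5], [[3.3, 0, -1.2], [0.35, -0.35, 1.1], 0.5], [[3.3, 0, -1.2], [0.35, -0.3, 1.1], 0.5], [[3.3, 0, -1.2], [0.35, -0.2, 1.1], 0.5], [[3.3, 0, -1.2], [0.35, -0.15, 1.1], 0.5], [[3.3, 0, -1.2], [0.35, -0.05, 1.1], 0.5], [[3.3, 0, -1.2], [0.35, 0, 1.15], 0.5], [[3.3, 0, -1.2], [0.35, 0.1, 1.1], 0.5], [[3.3, 0, -1.2], [0.35, 0.15, 1.1], 0.5]])

```text
clock: 7.6
tool_pos: [0.5628, 0.0578, 0.2179]
eef_rot: [0.388, 0.423, -0.548, 0.609]
contact_force: [0.2, 0.6, -2.5]
opening: 0.175
```

```bash
python3 - <<'E'
from plan import *
from plant import r
s=r.get_state();M=R.from_quat(s["eef_rot"]).as_matrix();print(s["clock"],s["q"].round(2),M.round(3).tolist(),np.degrees(np.arctan2(-M[0,1],M[1,1])))
show([([.583,-.009,.22],-105,20)],.5)
E
```

```text
7.6 [-0.41  0.69  0.07  1.78  0.42  0.8  -0.57] [[0.042, 0.995, 0.091], [-0.339, 0.1, -0.936], [-0.94, 0.008, 0.341]] -84.28302907886611
from [0.5628 0.0578 0.2179] [ 0.2  0.6 -2.5] 0.175
3 [[[6.4, -0.0, -2.5], [0.72, 0.45, 2.17], 0.5], [[6.4, -0.0, -2.5], [0.68, 0.72, 2.1], 0.5], [[6.4, -0.0, -2.5], [0.66, 0.98, 2.01], 0.5]]
```

Call:
drive_tool(deltas=[[[3.2, 0, -1.2], [0.35, 0.2, 1.1], 0.5], [[3.2, 0, -1.2], [0.35, 0.25, 1.1], 0.5], [[3.2, 0, -1.2], [0.35, 0.35, 1.05], 0.5], [[3.2, 0, -1.2], [0.35, 0.4, 1.05], 0.5], [[3.2, 0, -1.2], [0.35, 0.45, 1.0], 0.5], [[3.2, 0, -1.2], [0.3, 0.5, 1.0], 0.5], [[0, 0, 0], [0, 0, 0], 0.5], [[0, 0, 0], [0, 0, 0], 0.5]])

```text
clock: 8.27
tool_pos: [0.5813, -0.0096, 0.22]
eef_rot: [-0.456, -0.35, 0.647, -0.502]
contact_force: [-0.3, -0.1, -1.7]
opening: 0.175
```

```bash
python3 - <<'E'
from plan import *
from plant import r
s=r.get_state();d=r.snapshot("wrist");np.savez("w4.npz",pos=s["tool_pos"],q=s["eef_rot"],**d)
d2=r.snapshot("side");np.savez("side2.npz",**d2)
a=cv2.resize(d["color"][:300,120:520,::-1],None,fx=2,fy=2)
b=d2["color"][130:330,300:500,::-1]
cv2.imwrite("pics/w4.png",a);cv2.imwrite("pics/s2.png",cv2.resize(b,None,fx=3,fy=3,interpolation=cv2.INTER_CUBIC))
M=R.from_quat(s["eef_rot"]).as_matrix();print(s["tool_pos"],np.degrees(np.arctan2(-M[0,1],M[1,1])),M.round(3).tolist())
E
```

```text
[ 0.58132025 -0.00961474  0.2200364 ] -104.56208356263868 [[-0.082, 0.968, -0.238], [-0.33, -0.251, -0.91], [-0.941, 0.004, 0.34]]
```

View pics/w4.png

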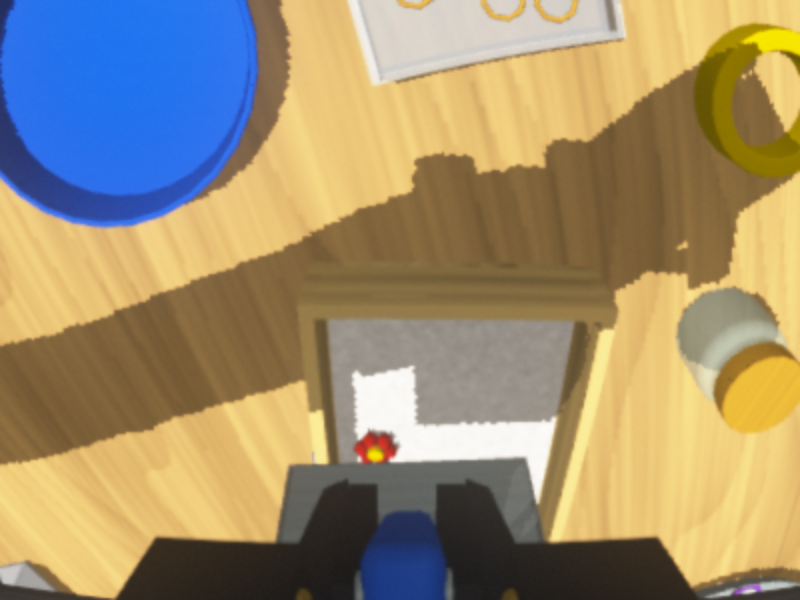

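```bash
cat >>h.py <<'E'
def wproj(d,p):
    f=200/np.tan(np.radians(float(d["fov_y"]))/2);T=d["tool_from_camera"];Q=R.from_quat(d["q"]).as_matrix()
    c=T[:3,:3].T@(Q.T@(p-d["pos"])-T[:3,3]);t=np.arctan2(np.hypot(c[0],c[1]),-c[2]);k=f*t/np.hypot(c[0],c[1])
    return np.array([d["cx"]+k*c[0],d["cy"]-k*c[1]])
E
python3 - <<'E'
from plan import *
W=load("w4");P=W["pos"];Q=R.from_quat(W["q"]).as_matrix()
m=R.from_euler('z',-15,degrees=True).as_matrix()
for n,x,y,z in(("outTL",-.083,.158,.05),("outTR",.083,.158,.05),("inTL",-.075,.15,.05),("inTR",.075,.15,.05),("botL",-.083,.158,0),("botR",.083,.158,0),("L2",-.083,.08,.05),("R2",.083,.06,.05),("red",-.049,.024,.016)):
    print(n,((wproj(W,np.array([.56,-.198,0])+m@[x,y,z])-[120,0])*2+.5).round())
for u,v,n in((303,300,"rim TL outer"),(614,300,"rim TR outer"),(312,438,"L side"),(376,452,"red"),(614,322,"TR?")): print(n,wz(W,u/2+120,v/2,.05 if n!="red" else .016))
h=Q[:,1];mm=np.array([Q[1,1],-Q[0,1],0]);mm/=np.linalg.norm(mm)
o=P+.0887*mm-[0,0,.0704]
for y in(.046,-.046):print("back",((wproj(W,o-.044*mm+y*Q[:,1])-[120,0])*2+.5).round())
print(o,wz(W,120+145,466/2,o[2]),wz(W,120+527/2,459/2,o[2]))
E
```

```text
outTL [296. 302.]
outTR [618. 306.]
inTL [313. 315.]
inTR [601. 318.]
botL [309. 259.]
botR [594. 263.]
L2 [309. 420.]
R2 [585. 444.]
red [373. 450.]
rim TL outer [ 0.5245374  -0.02432978]
rim TR outer [ 0.67925691 -0.06335458]
L side [ 0.49719594 -0.11367311]
red [ 0.52067524 -0.16484655]
TR? [ 0.67834494 -0.07694874]
back [524. 463.]
back [289. 463.]
[ 0.5590185  -0.09546532  0.1496364 ] [ 0.52571767 -0.04302   ] [ 0.6162282  -0.06307925]
```

```bash
cat >>plan.py <<'E'
C=np.array([.561,-.198]);YB=-15.
def lip(bx,by,z,dl,yaw=-105.5):
    m=R.from_euler('z',YB,degrees=True).as_matrix();d=np.radians(dl);c,s=np.cos(d),np.sin(d);h=m@[0,-1,0]
    return np.r_[C+(m@[bx,by,0])[:2]-h[:2]*(.1347*c-.0704*s),z+.1347*s+.0704*c],yaw,20-dl
E
python3 - <<'E'
from plan import *
show([(*lip(-.027,.05,.075,12),5),(*lip(-.027,.05,.014,12),5)],.5)
E
```

```text
from [ 0.5809 -0.0076  0.2199] [ 0.3  0.4 -1.5] 0.176
5 [[[0.2, 2.4, -0.1], [1.05, 0.05, 0.09], 0.5], [[0.2, 2.4, -0.1], [1.05, 0.06, 0.13], 0.5], [[0.2, 2.4, -0.1], [1.04, 0.06, 0.18], 0.5], [[0.2, 2.4, -0.1], [1.04, 0.06, 0.22], 0.5], [[0.2, 2.4, -0.1], [1.02, 0.06, 0.26], 0.5]]
5 [[[0.0, -0.0, 0.0], [1.21, 0.0, -0.17], 0.5], [[0.0, -0.0, 0.0], [1.21, 0.0, -0.16], 0.5], [[0.0, -0.0, 0.0], [1.21, 0.0, -0.17], 0.5], [[0.0, -0.0, 0.0], [1.2, 0.01, -0.16], 0.5], [[0.0, -0.0, 0.0], [1.21, -0.0, -0.17], 0.5]]
```

Call:
drive_tool(deltas=[[[0.2, 2.4, -0.1], [1.05, 0.05, 0.1], 0.5], [[0.2, 2.4, -0.1], [1.05, 0.05, 0.15], 0.5], [[0.2, 2.4, -0.1], [1.05, 0.05, 0.2], 0.5], [[0.2, 2.4, -0.1], [1.05, 0.05, 0.2], 0.5], [[0.2, 2.4, -0.1], [1.0, 0.05, 0.25], 0.5], [[0, 0, 0], [0, 0, 0], 0.5], [[0, 0, 0], [0, 0, 0], 0.5]])

```text
clock: 8.95
tool_pos: [0.5773, -0.0307, 0.1722]
eef_rot: [-0.523, -0.398, 0.601, -0.456]
contact_force: [0.1, 0.6, -2.6]
opening: 0.178
```

```bash
python3 - <<'E'
from plan import *
from plant import r
s=r.get_state();d=r.snapshot("wrist");np.savez("w5.npz",pos=s["tool_pos"],q=s["eef_rot"],**d)
a=cv2.resize(d["color"][100:300,220:440,::-1],None,fx=2.7,fy=2.7);cv2.imwrite("pics/w5.png",a)
M=R.from_quat(s["eef_rot"]).as_matrix();print(s["tool_pos"],np.degrees(np.arctan2(-M[0,1],M[1,1])),np.degrees(np.arcsin(M[2,2])),M[2,1])
print(lip(-.027,.05,.075,12))
show([(*lip(-.027,.05,.014,12),5),(*lip(-.027,.05,.006,12),3)],.5)
E
```

```text
[ 0.57731336 -0.03073993  0.17216873] -105.53773048044721 7.888402466660393 -0.0015860518420890979
(array([ 0.57817371, -0.02958685,  0.1718673 ]), -105.5, 8)
from [ 0.5781 -0.0296  0.1725] [ 0.2  0.6 -2.2] 0.173
5 [[[0.0, -0.0, 0.0], [1.22, 0.0, -0.17], 0.5], [[0.0, -0.0, 0.0], [1.22, 0.01, -0.17], 0.5], [[0.0, -0.0, 0.0], [1.22, -0.0, -0.16], 0.5], [[0.0, -0.0, 0.0], [1.22, 0.0, -0.17], 0.5], [[0.0, -0.0, 0.0], [1.22, 0.0, -0.17], 0.5]]
3 [[[0.0, -0.1, 0.0], [0.27, 0.0, -0.04], 0.5], [[0.0, -0.1, 0.0], [0.26, 0.0, -0.03], 0.5], [[0.0, -0.1, 0.0], [0.27, 0.0, -0.04], 0.5]]
```

View pics/w5.png

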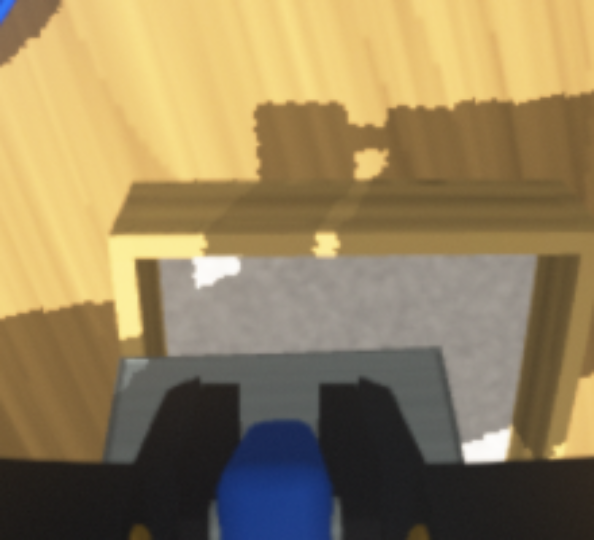

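```bash
python3 - <<'E'
from plan import *
W=load("w5");m=R.from_euler('z',-15,degrees=True).as_matrix()
for u,v,z in((120,360,.094),(440,348,.094),(112,234,.05),(590,236,.05),(136,258,.05),(586,256,.05)):
    p=wz(W,u/2.7+220-.3,v/2.7+100-.3,z);print((m[:2,:2].T@(p-C)).round(4))
E
```

```text
[-0.0743  0.1358]
[0.0183 0.139 ]
[-0.0825  0.1562]
[0.0772 0.1543]
[-0.0752  0.1474]
[0.0769 0.1468]
```

```bash
python3 - <<'E'
from plan import *
show([(*lip(-.026,.049,.012,12,-107.5),6)],.5)
E
```

```text
from [ 0.5781 -0.0296  0.1725] [ 0.2  0.6 -2.2] 0.173
6 [[[0.3, -0.0, -0.0], [1.05, 0.02, -0.13], 0.5], [[0.3, -0.0, -0.0], [1.06, 0.02, -0.13], 0.5], [[0.3, -0.0, -0.0], [1.05, 0.01, -0.13], 0.5], [[0.3, -0.0, -0.0], [1.05, 0.02, -0.12], 0.5], [[0.3, -0.0, -0.0], [1.05, 0.02, -0.13], 0.5], [[0.3, -0.0, -0.0], [1.06, 0.01, -0.13], 0.5]]
```

Call:
drive_tool(deltas=[[[0.35, 0, 0], [1.05, 0.02, -0.13], 0.5], [[0.35, 0, 0], [1.05, 0.02, -0.13], 0.5], [[0.35, 0, 0], [1.05, 0.02, -0.13], 0.5], [[0.35, 0, 0], [1.05, 0.02, -0.13], 0.5], [[0.35, 0, 0], [1.05, 0.02, -0.13], 0.5], [[0.35, 0, 0], [1.05, 0.02, -0.13], 0.5], [[0, 0, 0], [0, 0, 0], 0.5]])

```text
clock: 9.58
tool_pos: [0.5775, -0.0319, 0.1061]
eef_rot: [-0.53, -0.387, 0.609, -0.446]
contact_force: [0.8, 0.6, -2.1]
opening: 0.175
```

Call:
drive_tool(deltas=[[[0, 0, 0], [0.2, 0, -0.03], 0.5], [[0, 0, 0], [0.2, 0, -0.03], 0.5], [[0, 0, 0], [0, 0, 0], 0.5]])

```text
clock: 9.83
tool_pos: [0.5792, -0.0319, 0.1047]
eef_rot: [-0.531, -0.387, 0.607, -0.446]
contact_force: [0.4, 0.4, -1.0]
opening: 0.177
```

Call:
drive_tool(deltas=[[[0, 0, 0], [0.1, 0, -0.01], 0.5], [[0, 0, 0], [0.1, 0, -0.01], 0.5], [[0, 0, 0], [0, 0, 0], 0.5]])

```text
clock: 10.08
tool_pos: [0.5791, -0.0319, 0.1028]
eef_rot: [-0.532, -0.387, 0.607, -0.446]
contact_force: [0.9, 0.6, -1.7]
opening: 0.177
```

Call:
drive_tool(deltas=[[[0, 0, 0], [0.15, 0, -0.02], 0.5], [[0, 0, 0], [0.15, 0, -0.02], 0.5], [[0, 0, 0], [0, 0, 0], 0.5]])

```text
clock: 10.33
tool_pos: [0.5804, -0.0315, 0.1009]
eef_rot: [-0.532, -0.386, 0.606, -0.447]
contact_force: [-0.3, 3.1, 7.7]
opening: 0.176
```

Call:
drive_tool(deltas=[[[0, 0, 0], [0.1, 0, -0.02], 0.5], [[0, 0, 0], [0.1, 0, -0.02], 0.5], [[0, 0, 0], [0, 0, 0], 0.5]])

```text
clock: 10.58
tool_pos: [0.5813, -0.0308, 0.0995]
eef_rot: [-0.533, -0.386, 0.606, -0.448]
contact_force: [-0.2, 4.0, 10.6]
opening: 0.174
```

```bash
python3 - <<'E'
from plant import r
for i in range(3):
  s=r.get_state();print(s["tool_pos"],s["contact_force"],s["moment"]);r.snapshot("side")
E
```

```text
[ 0.58126559 -0.03081127  0.09950521] [-0.16209888  3.98121278 10.62317438] [-0.37932701  0.34271831 -0.01022987]
[ 0.58121546 -0.03084189  0.09952214] [ 0.92880465  3.67737193 11.28305589] [-0.3921007   0.28649025  0.00150985]
[ 0.58122282 -0.03086566  0.0995414 ] [ 0.08917061  3.9050122  11.14609285] [-0.37980528  0.38221952  0.03685634]
```

```bash
python3 - <<'E'
from plan import *
from plant import r
s=r.get_state();p0=s["tool_pos"]-[0,0,.002];R0=R.from_quat(s["eef_rot"]).as_matrix()
print(np.degrees(np.arctan2(-R0[0,1],R0[1,1])),np.degrees(np.arcsin(R0[2,2])),R0[2,1])
a=lip(-.026,.022,.0036,3,-107.5);print(a[0])
show([(*a,8),(*lip(-.026,-.128,.0036,3,-107.5),15)],.5,p0,R0)
E
```

```text
-107.50140594199468 7.7169790935767875 0.008967650604294053
[ 0.57544149 -0.04364735  0.08095317]
8 [[[-0.0, -1.2, -0.1], [0.23, -0.02, 0.14], 0.5], [[-0.0, -1.2, -0.1], [0.23, -0.03, 0.15], 0.5], [[-0.0, -1.2, -0.1], [0.24, -0.02, 0.13], 0.5], [[-0.0, -1.2, -0.1], [0.23, -0.02, 0.13], 0.5], [[-0.0, -1.2, -0.1], [0.24, -0.02, 0.13], 0.5], [[-0.0, -1.2, -0.1], [0.25, -0.02, 0.12], 0.5], [[-0.0, -1.2, -0.1], [0.24, -0.02, 0.11], 0.5], [[-0.0, -1.2, -0.1], [0.25, -0.02, 0.11], 0.5]]
15 [[[-0.0, 0.0, 0.0], [0.3, 0.05, 0.95], 0.5], [[-0.0, 0.0, 0.0], [0.29, 0.04, 0.96], 0.5], [[-0.0, 0.0, 0.0], [0.3, 0.05, 0.95], 0.5], [[-0.0, 0.0, 0.0], [0.3, 0.05, 0.96], 0.5], [[-0.0, 0.0, 0.0], [0.3, 0.04, 0.95], 0.5], [[-0.0, 0.0, 0.0], [0.29, 0.05, 0.95], 0.5], [[-0.0, 0.0, 0.0], [0.3, 0.05, 0.96], 0.5], [[-0.0, 0.0, 0.0], [0.3, 0.04, 0.95], 0.5], [[-0.0, 0.0, 0.0], [0.29, 0.05, 0.95], 0.5], [[-0.0, 0.0, 0.0], [0.3, 0.05, 0.96], 0.5], [[-0.0, 0.0, 0.0], [0.3, 0.04, 0.95], 0.5], [[-0.0, 0.0, 0.0], [0.3, 0.05, 0.96], 0.5], [[-0.0, 0.0, 0.0], [0.29, 0.05, 0.95], 0.5], [[-0.0, 0.0, 0.0], [0.3, 0.04, 0.95], 0.5], [[-0.0, 0.0, 0.0], [0.3, 0.05, 0.96], 0.5]]
```

Call:
drive_tool(deltas=[[[0, -1.2, 0], [0.23, -0.02, 0.14], 0.5], [[0, -1.2, 0], [0.23, -0.02, 0.14], 0.5], [[0, -1.2, 0], [0.23, -0.02, 0.14], 0.5], [[0, -1.2, 0], [0.23, -0.02, 0.13], 0.5], [[0, -1.2, 0], [0.24, -0.02, 0.13], 0.5], [[0, -1.2, 0], [0.24, -0.02, 0.12], 0.5], [[0, -1.2, 0], [0.24, -0.02, 0.12], 0.5], [[0, -1.2, 0], [0.24, -0.02, 0.12], 0.5], [[0, 0, 0], [0, 0, 0], 0.5]])

```text
clock: 11.48
tool_pos: [0.5744, -0.0441, 0.0805]
eef_rot: [-0.478, -0.348, 0.649, -0.479]
contact_force: [5.4, -0.3, -0.6]
opening: 0.173
```

```bash
python3 - <<'E'
from plan import *
from plant import r
s=r.get_state();M=R.from_quat(s["eef_rot"]).as_matrix()
print(s["contact_force"],s["moment"],np.degrees(np.arctan2(-M[0,1],M[1,1])),np.degrees(np.arcsin(M[2,2])),M[2,1])
show([(*lip(-.026,.022,.0036,3,-107.5),1)],.5)
E
```

```text
[ 5.41729191 -0.29619319 -0.59149154] [ 0.3983082  -1.37527399  0.84857186] -107.42127929077628 17.48620217082837 0.005876885067635507
from [ 0.5744 -0.0441  0.0805] [ 5.4 -0.3 -0.6] 0.173
1 [[[-0.0, 0.5, -0.3], [-0.06, 0.08, -0.06], 0.5]]
```

Call:
drive_tool(deltas=[[[0, 0, 0], [0.15, 0.15, -0.05], 0.5], [[0, 0, 0], [0, 0, 0], 0.5]])

```text
clock: 11.65
tool_pos: [0.5753, -0.0454, 0.0799]
eef_rot: [-0.479, -0.348, 0.65, -0.477]
contact_force: [2.1, 1.6, 1.7]
opening: 0.176
```

```bash
python3 - <<'E'
from plan import *
from plant import r
s=r.get_state();print(s["contact_force"],s["moment"])
e=r.snapshot("scene");d=r.snapshot("side")
a=cv2.resize(d["color"][180:320,300:450,::-1],None,fx=2.6,fy=2.6);b=cv2.resize(e["color"][180:320,170:340,::-1],None,fx=2.35,fy=2.6);cv2.imwrite("pics/n1.png",np.hstack([a,b]))
E
```

```text
[2.05032629 1.56353121 1.69685327] [ 0.2559826  -0.93365593  0.46114153]
```

View pics/n1.png

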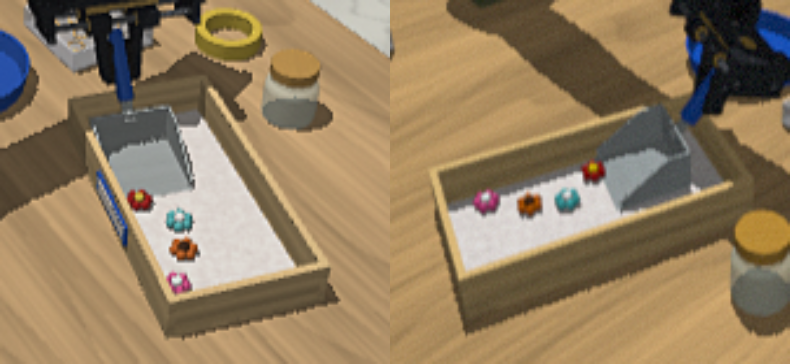

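Call:
drive_tool(deltas=[[[0, 0, 0], [0.31, 0.06, 0.95], 0.5], [[0, 0, 0], [0.31, 0.05, 0.95], 0.5], [[0, 0, 0], [0.3, 0.05, 0.95], 0.5], [[0, 0, 0], [0.3, 0.05, 0.95], 0.5], [[0, 0, 0], [0.3, 0.05, 0.95], 0.5], [[0, 0, 0], [0.3, 0.05, 0.95], 0.5]])

```text
clock: 12.25
tool_pos: [0.5599, -0.1037, 0.0799]
eef_rot: [-0.479, -0.348, 0.649, -0.477]
contact_force: [3.7, 4.3, 5.4]
opening: 0.177
```

Call:
drive_tool(deltas=[[[0, 0, 0], [0.3, 0.06, 0.95], 0.5], [[0, 0, 0], [0.3, 0.05, 0.95], 0.5], [[0, 0, 0], [0.3, 0.05, 0.95], 0.5], [[0, 0, 0], [0.3, 0.05, 0.95], 0.5], [[0, 0, 0], [0.3, 0.05, 0.95], 0.5]])

```text
clock: 12.67
tool_pos: [0.5471, -0.1517, 0.0798]
eef_rot: [-0.479, -0.348, 0.649, -0.477]
contact_force: [3.5, 4.2, 4.9]
opening: 0.175
```

```bash
python3 - <<'E'
from plan import *
from plant import r
s=r.get_state();M=R.from_quat(s["eef_rot"]).as_matrix();m=R.from_euler('z',-15,degrees=True).as_matrix()
print(s["contact_force"],s["moment"],np.degrees(np.arctan2(-M[0,1],M[1,1])),np.degrees(np.arcsin(M[2,2])))
d=np.radians(3);print("lip bin",m[:2,:2].T@(s["tool_pos"][:2]-C)-[0,.1347*np.cos(d)-.0704*np.sin(d)])
W=load("side0")
for n in("side",):
    q=r.snapshot(n);np.savez("side3.npz",**q);hsv=cv2.cvtColor(q["color"],cv2.COLOR_RGB2HSV)
    for c,lo,hi in(("red/or",(0,150,60),(14,255,255)),("teal",(85,90,60),(97,255,255)),("pink",(160,90,90),(178,255,255))):
        k=cv2.inRange(hsv,lo,hi);k[:180]=0;k[330:]=0;k[:,:300]=0;k[:,450:]=0
        N,l,st,ce=cv2.connectedComponentsWithStats(k)
        for i in range(1,N):
            if st[i,4]>5:p=onz(q,*ce[i],.016);print(c,st[i,4],ce[i].round(),(m[:2,:2].T@(p-C)).round(3))
E
```

```text
[3.50137382 4.17120821 4.85089688] [ 0.34585558 -0.80094542  0.38417904] -107.60096702723823 17.369433495362635
lip bin [-0.02538629 -0.08972555]
red/or 8 [366. 279.] [-0.047 -0.08 ]
red/or 77 [374. 286.] [-0.036 -0.106]
teal 13 [375. 278.] [-0.023 -0.081]
teal 16 [381. 281.] [-0.012 -0.096]
pink 22 [368. 288.] [-0.053 -0.109]
```

Call:
drive_tool(deltas=[[[0, 0, 0], [0.26, 0.04, 0.76], 0.5], [[0, 0, 0], [0.26, 0.04, 0.76], 0.5], [[0, 0, 0], [0.26, 0.04, 0.76], 0.5], [[0, 0, 0], [0.26, 0.04, 0.76], 0.5], [[0, 0, 0], [0.26, 0.04, 0.76], 0.5], [[0, 0, 0], [0.26, 0.04, 0.76], 0.5]])

```text
clock: 13.22
tool_pos: [0.5352, -0.1972, 0.0789]
eef_rot: [-0.479, -0.348, 0.649, -0.477]
contact_force: [3.5, 6.9, 11.2]
opening: 0.174
```

Call:
drive_tool(deltas=[[[0, 0, 0], [0.15, 0.02, 0.47], 0.5], [[0, 0, 0], [0.15, 0.02, 0.47], 0.5], [[0, 0, 0], [0, 0, 0], 0.5]])

```text
clock: 13.47
tool_pos: [0.5323, -0.2079, 0.0791]
eef_rot: [-0.479, -0.348, 0.65, -0.477]
contact_force: [3.3, 2.3, 7.3]
opening: 0.177
```

```bash
cat >ck.py <<'E'
from plan import *
from plant import r
s=r.get_state();M=R.from_quat(s["eef_rot"]).as_matrix();m=R.from_euler('z',-15,degrees=True).as_matrix()
print(s["clock"],s["tool_pos"],s["contact_force"],s["moment"],np.degrees(np.arctan2(-M[0,1],M[1,1])),np.degrees(np.arcsin(M[2,2])))
d=np.radians(3);print("lip bin",m[:2,:2].T@(s["tool_pos"][:2]-C)-[0,.1347*np.cos(d)-.0704*np.sin(d)])
for n in("side","scene"):
    q=r.snapshot(n);np.savez(n+"3.npz",**q);hsv=cv2.cvtColor(q["color"],cv2.COLOR_RGB2HSV)
    for c,lo,hi in(("red/or",(0,150,60),(14,255,255)),("teal",(85,90,60),(97,255,255)),("pink",(160,90,90),(178,255,255))):
        k=cv2.inRange(hsv,lo,hi);k[:180]=0;k[330:]=0
        if n=="side":k[:,:300]=0;k[:,450:]=0
        else:k[:,:170]=0;k[:,340:]=0
        N,l,st,ce=cv2.connectedComponentsWithStats(k)
        for i in range(1,N):
            if st[i,4]>5:p=onz(q,*ce[i],.016);print(n,c,st[i,4],ce[i].round(),(m[:2,:2].T@(p-C)).round(3))
E
python3 ck.py
```

```text
13.4667 [ 0.5322543  -0.20789893  0.07905067] [3.25805925 2.28839442 7.30838359] [-0.31511682 -0.62920492  0.4228341 ] -107.63658875119596 17.40807284262865
lip bin [-0.02520418 -0.14783251]
side red/or 8 [368. 290.] [-0.055 -0.114]
scene red/or 60 [203. 261.] [-0.042 -0.127]
scene teal 54 [203. 270.] [-0.006 -0.135]
scene pink 41 [198. 256.] [-0.065 -0.137]
```

Call:
drive_tool(deltas=[[[0, 0, 0], [0.1, 0, 0.25], 0.5], [[0, 0, 0], [0.08, 0, 0.2], 0.5], [[0, 0, 0], [0, 0, 0], 0.5]])

```text
clock: 13.82
tool_pos: [0.5314, -0.2109, 0.0787]
eef_rot: [-0.479, -0.348, 0.649, -0.477]
contact_force: [3.6, 7.5, 11.6]
opening: 0.177
```

```bash
python3 ck.py; python3 - <<'E'
from h import *
e=load("scene3")["color"];d=load("side3")["color"]
a=cv2.resize(d[200:320,320:450,::-1],None,fx=3.07,fy=3.5,interpolation=2);b=cv2.resize(e[210:330,170:290,::-1],None,fx=3.3,fy=3.5,interpolation=2);cv2.imwrite("pics/n2.png",np.hstack([a,b]))
E
```

```text
13.8167 [ 0.53142188 -0.21092814  0.07869453] [ 3.59208881  7.53449495 11.60852321] [ 0.03007278 -0.4064551   0.30251856] -107.54234390081004 17.325867524178065
lip bin [-0.02522422 -0.15097395]
scene red/or 57 [203. 261.] [-0.043 -0.129]
scene teal 50 [203. 271.] [-0.004 -0.135]
scene pink 42 [197. 256.] [-0.067 -0.138]
```

```bash
python3 - <<'E'
from plan import *
from plant import r
print(r.get_state()["q"].round(2))
show([(*lip(-.024,-.1525,.033,-15,-107.5),10),(*lip(-.024,-.151,.11,-15,-107.5),9)],.5)
E
```

```text
[ 0.03  0.91  0.19  1.87  0.36  0.44 -0.5 ]
from [ 0.5314 -0.2109  0.0787] [ 4.1  7.9 10.7] 0.176
10 [[[-0.0, -1.8, -0.0], [0.07, 0.0, -0.19], 0.5], [[-0.0, -1.8, -0.0], [0.07, 0.01, -0.19], 0.5], [[-0.0, -1.8, -0.0], [0.06, 0.0, -0.2], 0.5], [[-0.0, -1.8, -0.0], [0.05, 0.01, -0.19], 0.5], [[-0.0, -1.8, -0.0], [0.05, 0.0, -0.2], 0.5], [[-0.0, -1.8, -0.0], [0.04, 0.01, -0.2], 0.5], [[-0.0, -1.8, -0.0], [0.04, 0.0, -0.2], 0.5], [[-0.0, -1.8, -0.0], [0.02, 0.01, -0.2], 0.5], [[-0.0, -1.8, -0.0], [0.03, -0.0, -0.2], 0.5], [[-0.0, -1.8, -0.0], [0.01, 0.0, -0.2], 0.5]]
9 [[[-0.0, 0.0, -0.0], [-0.71, 0.0, 0.48], 0.5], [[-0.0, 0.0, -0.0], [-0.7, 0.01, 0.48], 0.5], [[-0.0, 0.0, -0.0], [-0.71, 0.0, 0.48], 0.5], [[-0.0, 0.0, -0.0], [-0.71, 0.01, 0.48], 0.5], [[-0.0, 0.0, -0.0], [-0.71, 0.0, 0.49], 0.5], [[-0.0, 0.0, -0.0], [-0.7, 0.01, 0.48], 0.5], [[-0.0, 0.0, -0.0], [-0.71, 0.0, 0.48], 0.5], [[-0.0, 0.0, -0.0], [-0.71, 0.01, 0.48], 0.5], [[-0.0, 0.0, -0.0], [-0.7, 0.0, 0.48], 0.5]]
```

View pics/n2.png

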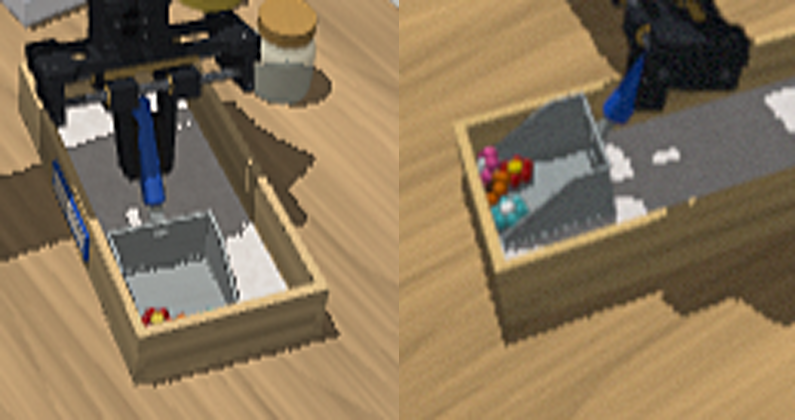

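Call:
drive_tool(deltas=[[[0, -1.8, 0], [0.05, 0, -0.19], 0.5], [[0, -1.8, 0], [0.05, 0, -0.19], 0.5], [[0, -1.8, 0], [0.05, 0, -0.19], 0.5], [[0, -1.8, 0], [0.05, 0, -0.19], 0.5], [[0, -1.8, 0], [0.05, 0, -0.2], 0.5], [[0, -1.8, 0], [0.04, 0, -0.2], 0.5], [[0, -1.8, 0], [0.04, 0, -0.2], 0.5], [[0, -1.8, 0], [0.02, 0, -0.2], 0.5], [[0, -1.8, 0], [0.02, 0, -0.2], 0.5], [[0, -1.8, 0], [0, 0, -0.2], 0.5], [[0, 0, 0], [0, 0, 0], 0.5]])

```text
clock: 14.83
tool_pos: [0.5357, -0.195, 0.0642]
eef_rot: [-0.37, -0.27, 0.716, -0.527]
contact_force: [4.2, 1.4, -2.5]
opening: 0.173
```

```bash
sed -i 's/^d=np.radians(3)/d=np.radians(20)-np.arcsin(M[2,2])/' ck.py; python3 ck.py; python3 - <<'E'
from plan import *
from plant import r
print(r.get_state()["q"].round(2))
show([(*lip(-.024,-.151,.05,-18,-107.5),5),(*lip(-.024,-.145,.11,-18,-107.5),9)],.5)
E
```

```text
14.8333 [ 0.53570703 -0.19495736  0.06420717] [ 4.17964496  1.38416954 -2.50312033] [ 1.12387786 -1.09873286  0.940083  ] -107.40460629555425 35.47292044982365
lip bin [-0.02521863 -0.15220688]
side red/or 60 [379. 286.] [-0.025 -0.11 ]
side red/or 7 [366. 284.] [-0.054 -0.094]
side teal 30 [389. 285.] [ 0.003 -0.114]
side pink 50 [369. 288.] [-0.051 -0.111]
scene red/or 72 [205. 254.] [-0.064 -0.117]
scene teal 48 [203. 264.] [-0.031 -0.129]
scene pink 66 [198. 250.] [-0.092 -0.132]
[-0.28  1.07  0.43  1.82  0.41  0.55 -0.7 ]
from [ 0.5358 -0.1963  0.0654] [ 4.4  3.6 -2.7] 0.173
5 [[[-0.0, -0.5, -0.0], [-0.21, 0.01, 0.05], 0.5], [[-0.0, -0.5, -0.0], [-0.2, 0.02, 0.06], 0.5], [[-0.0, -0.5, -0.0], [-0.21, 0.01, 0.06], 0.5], [[-0.0, -0.5, -0.0], [-0.2, 0.02, 0.05], 0.5], [[-0.0, -0.5, -0.0], [-0.21, 0.01, 0.07], 0.5]]
9 [[[-0.0, -0.0, -0.0], [-0.57, -0.0, 0.36], 0.5], [[-0.0, -0.0, -0.0], [-0.56, -0.0, 0.35], 0.5], [[-0.0, -0.0, -0.0], [-0.57, -0.0, 0.36], 0.5], [[-0.0, -0.0, -0.0], [-0.57, -0.0, 0.35], 0.5], [[-0.0, -0.0, -0.0], [-0.56, -0.0, 0.36], 0.5], [[-0.0, -0.0, -0.0], [-0.57, -0.0, 0.36], 0.5], [[-0.0, -0.0, -0.0], [-0.57, -0.0, 0.35], 0.5], [[-0.0, -0.0, -0.0], [-0.56, -0.0, 0.36], 0.5], [[-0.0, -0.0, -0.0], [-0.57, -0.0, 0.36], 0.5]]
```

```bash
python3 - <<'E'
from plan import *
show([(*lip(-.024,-.151,.044,-24,-107.5),8),(*lip(-.024,-.135,.11,-24,-107.5),9)],.5)
E
```

```text
from [ 0.5358 -0.1963  0.0654] [ 4.4  3.6 -2.7] 0.173
8 [[[-0.0, -1.1, -0.0], [0.08, 0.01, -0.14], 0.5], [[-0.0, -1.1, -0.0], [0.08, 0.0, -0.15], 0.5], [[-0.0, -1.1, -0.0], [0.07, 0.01, -0.14], 0.5], [[-0.0, -1.1, -0.0], [0.07, 0.01, -0.15], 0.5], [[-0.0, -1.1, -0.0], [0.07, 0.0, -0.15], 0.5], [[-0.0, -1.1, -0.0], [0.07, 0.01, -0.15], 0.5], [[-0.0, -1.1, -0.0], [0.06, 0.01, -0.15], 0.5], [[-0.0, -1.1, -0.0], [0.06, 0.0, -0.15], 0.5]]
9 [[[-0.0, 0.0, -0.0], [-0.65, -0.0, 0.38], 0.5], [[-0.0, 0.0, -0.0], [-0.65, -0.01, 0.39], 0.5], [[-0.0, 0.0, -0.0], [-0.65, -0.0, 0.38], 0.5], [[-0.0, 0.0, -0.0], [-0.65, -0.01, 0.38], 0.5], [[-0.0, 0.0, -0.0], [-0.65, -0.0, 0.39], 0.5], [[-0.0, 0.0, -0.0], [-0.65, -0.01, 0.38], 0.5], [[-0.0, 0.0, -0.0], [-0.65, -0.0, 0.38], 0.5], [[-0.0, 0.0, -0.0], [-0.65, -0.01, 0.39], 0.5], [[-0.0, 0.0, -0.0], [-0.65, -0.0, 0.38], 0.5]]
```

Call:
drive_tool(deltas=[[[0, -1.1, 0], [0.02, 0, -0.12], 0.5], [[0, -1.1, 0], [0.03, 0, -0.12], 0.5], [[0, -1.1, 0], [0.03, 0, -0.12], 0.5], [[0, -1.1, 0], [0.03, 0, -0.12], 0.5], [[0, -1.1, 0], [0.03, 0, -0.12], 0.5], [[0, -1.1, 0], [0.03, 0, -0.12], 0.5], [[0, -1.1, 0], [0.03, 0, -0.12], 0.5], [[0, -1.1, 0], [0.03, 0, -0.12], 0.5], [[0, 0, 0], [0, 0, 0], 0.5]])

```text
clock: 15.68
tool_pos: [0.5372, -0.1909, 0.0578]
eef_rot: [-0.313, -0.228, 0.743, -0.545]
contact_force: [4.5, -0.6, -1.6]
opening: 0.176
```

Call:
drive_tool(deltas=[[[0, 0, 0], [-0.35, 0, 0.2], 0.5], [[0, 0, 0], [-0.65, 0, 0.38], 0.5], [[0, 0, 0], [-0.65, 0, 0.38], 0.5], [[0, 0, 0], [-0.65, 0, 0.38], 0.5], [[0, 0, 0], [-0.65, 0, 0.38], 0.5], [[0, 0, 0], [-0.65, 0, 0.38], 0.5], [[0, 0, 0], [-0.65, 0, 0.38], 0.5], [[0, 0, 0], [-0.65, 0, 0.38], 0.5], [[0, 0, 0], [-0.65, 0, 0.38], 0.5], [[0, 0, 0], [-0.65, 0, 0.38], 0.5], [[0, 0, 0], [-0.65, 0, 0.38], 0.5], [[0, 0, 0], [0, 0, 0], 0.5]])

```text
clock: 16.68
tool_pos: [0.5436, -0.1728, 0.1367]
eef_rot: [-0.316, -0.227, 0.743, -0.545]
contact_force: [-0.1, -0.3, -2.7]
opening: 0.176
```

```bash
python3 ck.py; python3 -c "
from plant import r
print(r.get_state()['q'].round(2))"
```

```text
16.6833 [ 0.54364362 -0.17279904  0.1366674 ] [-0.12837388 -0.32986151 -2.66781513] [ 1.12871839 -0.38197136  0.03125005] -107.59850898623965 44.20504515546337
lip bin [-0.02328746 -0.13187186]
side red/or 40 [377. 246.] [0.027 0.031]
side red/or 6 [368. 247.] [0.003 0.035]
side teal 46 [386. 249.] [0.048 0.015]
side pink 46 [367. 252.] [-0.007  0.017]
scene red/or 38 [225. 225.] [-0.172 -0.037]
scene teal 6 [216. 231.] [-0.154 -0.068]
scene pink 57 [214. 222.] [-0.199 -0.064]
[-0.41  1.03  0.51  1.76  0.41  0.76 -0.72]
```

```bash
cat >>plan.py <<'E'
def lipw(x,y,z,dl,yaw=-107.5,hd=-105):
    d=np.radians(dl);c,s=np.cos(d),np.sin(d);h=np.array([np.cos(np.radians(hd)),np.sin(np.radians(hd))])
    return np.r_[np.array([x,y])-h*(.1347*c-.0704*s),z+.1347*s+.0704*c],yaw,20-dl
E
python3 - <<'E'
from plan import *
a=lipw(.467,.15,.12,-24);print(a)
show([(*a,24)],.5)
E
```

```text
(array([0.50625996, 0.29652016, 0.12952617]), -107.5, 44)
from [ 0.543  -0.1728  0.1353] [-0.5 -0.4 -1.6] 0.175
24 [[[-0.0, 0.0, -0.0], [-1.25, -0.74, -1.32], 0.5], [[-0.0, 0.0, -0.0], [-1.26, -0.74, -1.31], 0.5], [[-0.0, 0.0, -0.0], [-1.25, -0.73, -1.32], 0.5], [[-0.0, 0.0, -0.0], [-1.25, -0.74, -1.32], 0.5], [[-0.0, 0.0, -0.0], [-1.25, -0.74, -1.31], 0.5], [[-0.0, 0.0, -0.0], [-1.26, -0.74, -1.32], 0.5], [[-0.0, 0.0, -0.0], [-1.25, -0.73, -1.32], 0.5], [[-0.0, 0.0, -0.0], [-1.25, -0.74, -1.31], 0.5], [[-0.0, 0.0, -0.0], [-1.25, -0.74, -1.32], 0.5], [[-0.0, 0.0, -0.0], [-1.26, -0.74, -1.32], 0.5], [[-0.0, 0.0, -0.0], [-1.25, -0.73, -1.32], 0.5], [[-0.0, 0.0, -0.0], [-1.25, -0.74, -1.31], 0.5], [[-0.0, 0.0, -0.0], [-1.25, -0.74, -1.32], 0.5], [[-0.0, 0.0, -0.0], [-1.26, -0.74, -1.32], 0.5], [[-0.0, 0.0, -0.0], [-1.25, -0.73, -1.31], 0.5], [[-0.0, 0.0, -0.0], [-1.25, -0.74, -1.32], 0.5], [[-0.0, 0.0, -0.0], [-1.25, -0.74, -1.32], 0.5], [[-0.0, 0.0, -0.0], [-1.26, -0.74, -1.31], 0.5], [[-0.0, 0.0, -0.0], [-1.25, -0.73, -1.32], 0.5], [[-0.0, 0.0, -0.0], [-1.25, -0.74, -1.32], 0.5], [[-0.0, 0.0, -0.0], [-1.26, -0.74, -1.31], 0.5], [[-0.0, 0.0, -0.0], [-1.25, -0.74, -1.32], 0.5], [[-0.0, 0.0, -0.0], [-1.25, -0.74, -1.32], 0.5], [[-0.0, 0.0, -0.0], [-1.25, -0.73, -1.31], 0.5]]
```

Call:
drive_tool(deltas=[[[0, 0, 0], [-0.3, -0.18, -0.32], 0.5], [[0, 0, 0], [-0.6, -0.36, -0.64], 0.5], [[0, 0, 0], [-0.9, -0.54, -0.96], 0.5], [[0, 0, 0], [-1.2, -0.72, -1.28], 0.5], [[0, 0, 0], [-1.2, -0.72, -1.28], 0.5], [[0, 0, 0], [-1.2, -0.72, -1.28], 0.5], [[0, 0, 0], [-1.2, -0.72, -1.28], 0.5], [[0, 0, 0], [-1.2, -0.72, -1.28], 0.5], [[0, 0, 0], [-1.2, -0.72, -1.28], 0.5], [[0, 0, 0], [-1.2, -0.72, -1.28], 0.5], [[0, 0, 0], [-1.2, -0.72, -1.28], 0.5], [[0, 0, 0], [-1.2, -0.72, -1.28], 0.5]])

```text
clock: 17.78
tool_pos: [0.5261, 0.028, 0.1309]
eef_rot: [-0.315, -0.228, 0.743, -0.545]
contact_force: [0.2, -0.2, -2.3]
opening: 0.174
```

Call:
drive_tool(deltas=[[[0, 0, 0], [-1.2, -0.72, -1.28], 0.5], [[0, 0, 0], [-1.2, -0.72, -1.28], 0.5], [[0, 0, 0], [-1.2, -0.72, -1.28], 0.5], [[0, 0, 0], [-1.2, -0.72, -1.28], 0.5], [[0, 0, 0], [-1.2, -0.72, -1.28], 0.5], [[0, 0, 0], [-1.2, -0.72, -1.28], 0.5], [[0, 0, 0], [-1.2, -0.72, -1.28], 0.5], [[0, 0, 0], [-1.2, -0.72, -1.28], 0.5], [[0, 0, 0], [-1.2, -0.72, -1.28], 0.5], [[0, 0, 0], [-1.2, -0.72, -1.28], 0.5], [[0, 0, 0], [-0.8, -0.5, -0.9], 0.5], [[0, 0, 0], [-0.4, -0.2, -0.4], 0.5]])

```text
clock: 18.78
tool_pos: [0.5084, 0.2374, 0.126]
eef_rot: [-0.315, -0.23, 0.742, -0.546]
contact_force: [-0.5, -0.6, -3.0]
opening: 0.173
```

```bash
python3 - <<'E'
from plan import *
from plant import r
s=r.get_state();M=R.from_quat(s["eef_rot"]).as_matrix();print(s["clock"],s["contact_force"],s["q"].round(2),np.degrees(np.arctan2(-M[0,1],M[1,1])),np.degrees(np.arcsin(M[2,2])))
show([(*lipw(.467,.152,.035,-10),8),(*lipw(.467,.152,.025,15),8),(*lipw(.467,.150,.022,30),8)],.5)
E
```

```text
18.7833 [-0.51672803 -0.58679318 -3.00014316] [-0.89  1.12  0.37  1.35  0.11  1.34 -0.98] -107.38751193279103 44.11627056154301
from [0.5084 0.2374 0.126 ] [-0.5 -0.6 -3. ] 0.173
8 [[[-0.0, 1.8, -0.0], [-0.04, -0.25, -0.85], 0.5], [[-0.0, 1.8, -0.0], [-0.01, -0.25, -0.85], 0.5], [[-0.0, 1.8, -0.0], [0.01, -0.25, -0.85], 0.5], [[-0.0, 1.8, -0.0], [0.05, -0.26, -0.84], 0.5], [[-0.0, 1.8, -0.0], [0.06, -0.25, -0.85], 0.5], [[-0.0, 1.8, -0.0], [0.1, -0.25, -0.84], 0.5], [[-0.0, 1.8, -0.0], [0.12, -0.25, -0.84], 0.5], [[-0.0, 1.8, -0.0], [0.15, -0.25, -0.84], 0.5]]
8 [[[0.0, 3.1, -0.0], [-0.31, 0.02, 0.65], 0.5], [[0.0, 3.1, -0.0], [-0.34, 0.02, 0.63], 0.5], [[0.0, 3.1, -0.0], [-0.37, 0.02, 0.61], 0.5], [[0.0, 3.1, -0.0], [-0.41, 0.01, 0.59], 0.5], [[0.0, 3.1, -0.0], [-0.43, 0.02, 0.57], 0.5], [[0.0, 3.1, -0.0], [-0.47, 0.02, 0.54], 0.5], [[0.0, 3.1, -0.0], [-0.5, 0.02, 0.52], 0.5], [[0.0, 3.1, -0.0], [-0.52, 0.02, 0.49], 0.5]]
8 [[[0.0, 1.9, -0.0], [-0.25, 0.02, 0.43], 0.5], [[0.0, 1.9, -0.0], [-0.25, 0.03, 0.42], 0.5], [[0.0, 1.9, -0.0], [-0.28, 0.02, 0.4], 0.5], [[0.0, 1.9, -0.0], [-0.28, 0.03, 0.41], 0.5], [[0.0, 1.9, -0.0], [-0.3, 0.02, 0.39], 0.5], [[0.0, 1.9, -0.0], [-0.31, 0.02, 0.38], 0.5], [[0.0, 1.9, -0.0], [-0.33, 0.03, 0.37], 0.5], [[0.0, 1.9, -0.0], [-0.34, 0.02, 0.35], 0.5]]
```

```bash
python3 - <<'E'
from plan import *
show([(*lipw(.467,.152,.058,-10),8),(*lipw(.467,.152,.027,15),8),(*lipw(.467,.150,.022,30),7)],.5)
E
```

```text
from [0.5084 0.2374 0.126 ] [-0.5 -0.6 -3. ] 0.173
8 [[[-0.0, 1.8, -0.0], [-0.24, -0.25, -0.65], 0.5], [[-0.0, 1.8, -0.0], [-0.23, -0.25, -0.65], 0.5], [[-0.0, 1.8, -0.0], [-0.2, -0.25, -0.67], 0.5], [[-0.0, 1.8, -0.0], [-0.19, -0.25, -0.66], 0.5], [[-0.0, 1.8, -0.0], [-0.16, -0.25, -0.68], 0.5], [[-0.0, 1.8, -0.0], [-0.14, -0.25, -0.67], 0.5], [[-0.0, 1.8, -0.0], [-0.12, -0.25, -0.69], 0.5], [[-0.0, 1.8, -0.0], [-0.09, -0.25, -0.68], 0.5]]
8 [[[0.0, 3.1, -0.0], [-0.08, 0.02, 0.52], 0.5], [[0.0, 3.1, -0.0], [-0.1, 0.01, 0.51], 0.5], [[0.0, 3.1, -0.0], [-0.14, 0.02, 0.51], 0.5], [[0.0, 3.1, -0.0], [-0.16, 0.02, 0.5], 0.5], [[0.0, 3.1, -0.0], [-0.18, 0.02, 0.49], 0.5], [[0.0, 3.1, -0.0], [-0.22, 0.01, 0.47], 0.5], [[0.0, 3.1, -0.0], [-0.24, 0.02, 0.47], 0.5], [[0.0, 3.1, -0.0], [-0.26, 0.02, 0.45], 0.5]]
7 [[[0.0, 2.1, -0.0], [-0.25, 0.03, 0.49], 0.5], [[0.0, 2.1, -0.0], [-0.27, 0.02, 0.47], 0.5], [[0.0, 2.1, -0.0], [-0.29, 0.03, 0.47], 0.5], [[0.0, 2.1, -0.0], [-0.3, 0.03, 0.45], 0.5], [[0.0, 2.1, -0.0], [-0.32, 0.03, 0.45], 0.5], [[0.0, 2.1, -0.0], [-0.34, 0.02, 0.43], 0.5], [[0.0, 2.1, -0.0], [-0.35, 0.03, 0.42], 0.5]]
```

Call:
drive_tool(deltas=[[[0, 1.8, 0], [-0.24, -0.25, -0.65], 0.5], [[0, 1.8, 0], [-0.23, -0.25, -0.65], 0.5], [[0, 1.8, 0], [-0.2, -0.25, -0.67], 0.5], [[0, 1.8, 0], [-0.19, -0.25, -0.66], 0.5], [[0, 1.8, 0], [-0.16, -0.25, -0.68], 0.5], [[0, 1.8, 0], [-0.14, -0.25, -0.67], 0.5], [[0, 1.8, 0], [-0.12, -0.25, -0.69], 0.5], [[0, 1.8, 0], [-0.09, -0.25, -0.68], 0.5], [[0, 0, 0], [0, 0, 0], 0.5]])

```text
clock: 19.53
tool_pos: [0.5058, 0.2875, 0.1053]
eef_rot: [-0.406, -0.295, 0.698, -0.511]
contact_force: [0.6, -0.3, -2.2]
opening: 0.175
```

```bash
python3 - <<'E'
from plan import *
show([(*lipw(.467,.152,.027,15),8),(*lipw(.467,.150,.022,30),7)],.5)
E
```

```text
from [0.5058 0.2875 0.1053] [ 0.6 -0.3 -2.2] 0.175
8 [[[-0.0, 3.1, -0.0], [-0.09, -0.01, 0.47], 0.5], [[-0.0, 3.1, -0.0], [-0.11, -0.01, 0.46], 0.5], [[-0.0, 3.1, -0.0], [-0.13, -0.02, 0.46], 0.5], [[-0.0, 3.1, -0.0], [-0.16, -0.01, 0.45], 0.5], [[-0.0, 3.1, -0.0], [-0.19, -0.01, 0.43], 0.5], [[-0.0, 3.1, -0.0], [-0.2, -0.01, 0.43], 0.5], [[-0.0, 3.1, -0.0], [-0.23, -0.01, 0.42], 0.5], [[-0.0, 3.1, -0.0], [-0.26, -0.01, 0.4], 0.5]]
7 [[[-0.0, 2.1, -0.0], [-0.25, 0.03, 0.49], 0.5], [[-0.0, 2.1, -0.0], [-0.27, 0.03, 0.47], 0.5], [[-0.0, 2.1, -0.0], [-0.28, 0.03, 0.47], 0.5], [[-0.0, 2.1, -0.0], [-0.31, 0.03, 0.45], 0.5], [[-0.0, 2.1, -0.0], [-0.32, 0.03, 0.45], 0.5], [[-0.0, 2.1, -0.0], [-0.33, 0.03, 0.43], 0.5], [[-0.0, 2.1, -0.0], [-0.35, 0.03, 0.42], 0.5]]
```

Call:
drive_tool(deltas=[[[0, 3.1, 0], [-0.09, 0, 0.47], 0.5], [[0, 3.1, 0], [-0.11, 0, 0.46], 0.5], [[0, 3.1, 0], [-0.13, 0, 0.46], 0.5], [[0, 3.1, 0], [-0.16, 0, 0.45], 0.5], [[0, 3.1, 0], [-0.19, 0, 0.43], 0.5], [[0, 3.1, 0], [-0.2, 0, 0.43], 0.5], [[0, 3.1, 0], [-0.23, 0, 0.42], 0.5], [[0, 3.1, 0], [-0.26, 0, 0.4], 0.5], [[0, 0, 0], [0, 0, 0], 0.5]])

```text
clock: 20.28
tool_pos: [0.4969, 0.2549, 0.1307]
eef_rot: [-0.546, -0.395, 0.596, -0.436]
contact_force: [0.0, -1.6, -1.4]
opening: 0.18
```

```bash
python3 - <<'E'
from plan import *
from plant import r
s=r.get_state();M=R.from_quat(s["eef_rot"]).as_matrix();print(s["q"].round(2),np.degrees(np.arctan2(-M[0,1],M[1,1])),np.degrees(np.arcsin(M[2,2])))
show([(*lipw(.467,.150,.022,30),8),(*lipw(.467,.150,.022,48),10)],.5)
E
```

```text
[-0.67  0.8   0.14  1.82 -0.07  0.59 -0.82] -107.93881522364879 5.214608633345468
from [0.4969 0.2549 0.1307] [ 0.  -1.6 -1.4] 0.18
8 [[[-0.1, 1.9, -0.0], [-0.21, -0.0, 0.37], 0.5], [[-0.1, 1.9, -0.0], [-0.23, -0.01, 0.35], 0.5], [[-0.1, 1.9, -0.0], [-0.23, -0.0, 0.36], 0.5], [[-0.1, 1.9, -0.0], [-0.25, -0.0, 0.34], 0.5], [[-0.1, 1.9, -0.0], [-0.26, -0.01, 0.33], 0.5], [[-0.1, 1.9, -0.0], [-0.27, -0.01, 0.33], 0.5], [[-0.1, 1.9, -0.0], [-0.28, -0.0, 0.32], 0.5], [[-0.1, 1.9, -0.0], [-0.29, -0.01, 0.3], 0.5]]
10 [[[0.0, 1.8, -0.0], [-0.26, 0.02, 0.4], 0.5], [[0.0, 1.8, -0.0], [-0.28, 0.01, 0.39], 0.5], [[0.0, 1.8, -0.0], [-0.28, 0.02, 0.38], 0.5], [[0.0, 1.8, -0.0], [-0.3, 0.02, 0.37], 0.5], [[0.0, 1.8, -0.0], [-0.31, 0.02, 0.36], 0.5], [[0.0, 1.8, -0.0], [-0.32, 0.01, 0.35], 0.5], [[0.0, 1.8, -0.0], [-0.33, 0.02, 0.34], 0.5], [[0.0, 1.8, -0.0], [-0.34, 0.02, 0.33], 0.5], [[0.0, 1.8, -0.0], [-0.35, 0.02, 0.32], 0.5], [[0.0, 1.8, -0.0], [-0.37, 0.01, 0.31], 0.5]]
```

Call:
drive_tool(deltas=[[[0, 1.9, 0], [-0.21, 0, 0.37], 0.5], [[0, 1.9, 0], [-0.23, 0, 0.35], 0.5], [[0, 1.9, 0], [-0.23, 0, 0.36], 0.5], [[0, 1.9, 0], [-0.25, 0, 0.34], 0.5], [[0, 1.9, 0], [-0.26, 0, 0.33], 0.5], [[0, 1.9, 0], [-0.27, 0, 0.33], 0.5], [[0, 1.9, 0], [-0.28, 0, 0.32], 0.5], [[0, 1.9, 0], [-0.29, 0, 0.3], 0.5], [[0, 0, 0], [0, 0, 0], 0.5]])

```text
clock: 21.03
tool_pos: [0.4882, 0.2309, 0.1486]
eef_rot: [0.619, 0.451, -0.519, 0.38]
contact_force: [0.6, 0.1, -2.2]
opening: 0.174
```

```bash
cat >ck2.py <<'E'
from plan import *
from plant import r
s=r.get_state();M=R.from_quat(s["eef_rot"]).as_matrix();print(s["clock"],s["contact_force"],s["q"].round(2),np.degrees(np.arctan2(-M[0,1],M[1,1])),np.degrees(np.arcsin(M[2,2])))
for n in("side","scene"):
    q=r.snapshot(n);np.savez(n+"4.npz",**q);hsv=cv2.cvtColor(q["color"],cv2.COLOR_RGB2HSV)
    for c,lo,hi in(("red/or",(0,120,60),(14,255,255)),("teal",(80,90,60),(97,255,255)),("pink",(155,90,90),(179,255,255))):
        k=cv2.inRange(hsv,lo,hi);k[:150]=0;k[330:]=0
        if n=="side":k[:,:225]=0;k[:,450:]=0
        else:k[:,:170]=0;k[:,400:]=0
        N,l,st,ce=cv2.connectedComponentsWithStats(k)
        for i in range(1,N):
            if st[i,4]>5:p=onz(q,*ce[i],.015);print(n,c,st[i,4],ce[i].round(),p.round(3),"from dish",np.hypot(*(p-[.459,.1206])).round(3))
E
python3 ck2.py;python3 - <<'E'
from plan import *
show([(*lipw(.467,.150,.022,48),10)],.5)
E
```

```text
21.0333 [ 0.6313335   0.06796264 -2.2410424 ] [-0.38  0.71 -0.12  2.03 -0.16  0.29 -0.63] -107.78463649853019 -9.972043443657201
side red/or 23 [273. 195.] [0.455 0.197] from dish 0.076
side red/or 44 [284. 194.] [0.492 0.185] from dish 0.073
side teal 31 [289. 202.] [0.484 0.14 ] from dish 0.031
side pink 41 [274. 206.] [0.432 0.146] from dish 0.037
scene red/or 12 [327. 190.] [0.43  0.172] from dish 0.059
scene red/or 30 [330. 196.] [0.463 0.155] from dish 0.035
scene teal 24 [325. 201.] [0.478 0.123] from dish 0.02
scene pink 28 [322. 195.] [0.44  0.142] from dish 0.029
from [0.4888 0.2334 0.1487] [ 0.   0.6 -1.8] 0.175
10 [[[-0.0, 1.8, -0.0], [-0.29, 0.03, 0.44], 0.5], [[-0.0, 1.8, -0.0], [-0.3, 0.03, 0.43], 0.5], [[-0.0, 1.8, -0.0], [-0.31, 0.02, 0.42], 0.5], [[-0.0, 1.8, -0.0], [-0.33, 0.03, 0.41], 0.5], [[-0.0, 1.8, -0.0], [-0.34, 0.03, 0.4], 0.5], [[-0.0, 1.8, -0.0], [-0.35, 0.03, 0.39], 0.5], [[-0.0, 1.8, -0.0], [-0.36, 0.03, 0.38], 0.5], [[-0.0, 1.8, -0.0], [-0.38, 0.03, 0.37], 0.5], [[-0.0, 1.8, -0.0], [-0.38, 0.02, 0.35], 0.5], [[-0.0, 1.8, -0.0], [-0.4, 0.03, 0.35], 0.5]]
```

Call:
drive_tool(deltas=[[[0, 1.5, 0], [-0.22, 0.02, 0.36], 0.5], [[0, 1.5, 0], [-0.23, 0.02, 0.36], 0.5], [[0, 1.5, 0], [-0.24, 0.02, 0.35], 0.5], [[0, 1.5, 0], [-0.25, 0.02, 0.34], 0.5], [[0, 1.5, 0], [-0.26, 0.02, 0.33], 0.5], [[0, 0, 0], [0, 0, 0], 0.5]])

```text
clock: 21.63
tool_pos: [0.4834, 0.2134, 0.1561]
eef_rot: [0.652, 0.475, -0.476, 0.35]
contact_force: [-0.5, -0.0, -2.3]
opening: 0.174
```

```bash
python3 ck2.py;python3 - <<'E'
from plan import *
show([(*lipw(.467,.150,.022,48),8)],.5)
E
```

```text
21.6333 [-0.51586348 -0.04969175 -2.26920451] [-0.16  0.7  -0.32  2.12 -0.17  0.15 -0.53] -107.69811060299192 -17.548434983531926
side red/or 54 [283. 204.] [0.462 0.138] from dish 0.017
side teal 32 [293. 211.] [0.472 0.092] from dish 0.031
side pink 31 [273. 207.] [0.427 0.138] from dish 0.036
scene red/or 16 [322. 197.] [0.453 0.133] from dish 0.014
scene red/or 23 [331. 200.] [0.485 0.141] from dish 0.033
scene teal 25 [320. 205.] [0.485 0.094] from dish 0.037
scene pink 12 [319. 194.] [0.432 0.138] from dish 0.032
from [0.484  0.2153 0.1565] [ 0.7  0.3 -1.7] 0.174
8 [[[0.0, 1.3, -0.0], [-0.26, 0.02, 0.3], 0.5], [[0.0, 1.3, -0.0], [-0.27, 0.03, 0.3], 0.5], [[0.0, 1.3, -0.0], [-0.28, 0.02, 0.29], 0.5], [[0.0, 1.3, -0.0], [-0.29, 0.03, 0.29], 0.5], [[0.0, 1.3, -0.0], [-0.29, 0.02, 0.28], 0.5], [[0.0, 1.3, -0.0], [-0.29, 0.02, 0.27], 0.5], [[0.0, 1.3, -0.0], [-0.3, 0.03, 0.27], 0.5], [[0.0, 1.3, -0.0], [-0.31, 0.02, 0.26], 0.5]]
```

Call:
drive_tool(deltas=[[[0, 0, 0], [-0.4, 0, -0.13], 0.5], [[0, 0, 0], [-0.6, 0, -0.2], 0.5], [[0, 0, 0], [-0.6, 0, -0.2], 0.5], [[0, 0, 0], [-0.8, 0, -0.25], 0.5], [[0, 0, 0], [-0.8, 0, -0.25], 0.5], [[0, 0, 0], [-0.8, 0, -0.25], 0.5], [[0, 0, 0], [-0.8, 0, -0.25], 0.5], [[0, 0, 0], [-0.8, 0, -0.25], 0.5], [[0, 0, 0], [0, 0, 0], 0.5], [[0, 0, 0], [0, 0, 0], 0.5]])

```text
clock: 22.57
tool_pos: [0.4838, 0.2149, 0.2162]
eef_rot: [0.653, 0.475, -0.475, 0.35]
contact_force: [-0.8, -0.2, -1.2]
opening: 0.168
```

```bash
python3 ck2.py;python3 - <<'E'
from plan import *
from plant import r
print(r.get_state()["tool_pos"])
W=load("side4")["color"];e=load("scene4")["color"]
a=cv2.resize(W[150:250,220:340,::-1],None,fx=3.3,fy=4,interpolation=2);b=cv2.resize(e[150:250,270:390,::-1],None,fx=3.3,fy=4,interpolation=2);cv2.imwrite("pics/d1.png",np.hstack([a,b]))
E
```

```text
22.5667 [-0.78183549 -0.24695324 -1.17075304] [-0.16  0.58 -0.32  2.07 -0.18  0.31 -0.55] -107.61292151422957 -17.702291290196353
side red/or 55 [283. 204.] [0.463 0.139] from dish 0.019
side teal 28 [293. 211.] [0.471 0.091] from dish 0.032
side pink 31 [273. 207.] [0.427 0.138] from dish 0.036
scene red/or 16 [322. 197.] [0.453 0.133] from dish 0.013
scene red/or 24 [332. 200.] [0.486 0.145] from dish 0.036
scene teal 25 [320. 205.] [0.485 0.094] from dish 0.037
scene pink 19 [321. 194.] [0.435 0.141] from dish 0.032
[0.4832451  0.21471025 0.21527884]
```

```bash
python3 - <<'E'
from plan import *
print(onz(load("scene0"),433,186,0))
show([([.49,.26,.235],-107.5,20,7),([.465,.332,.225],-2,20,31)],.5)
E
```

```text
[0.63283783 0.50272041]
from [0.4832 0.2147 0.2153] [-0.8 -0.6 -2.5] 0.174
7 [[[-0.0, -5.4, -0.0], [-0.07, -0.1, -0.7], 0.5], [[-0.0, -5.4, -0.0], [-0.14, -0.11, -0.69], 0.5], [[-0.0, -5.4, -0.0], [-0.21, -0.1, -0.68], 0.5], [[-0.0, -5.4, -0.0], [-0.26, -0.1, -0.65], 0.5], [[-0.0, -5.4, -0.0], [-0.33, -0.1, -0.62], 0.5], [[-0.0, -5.4, -0.0], [-0.38, -0.11, -0.6], 0.5], [[-0.0, -5.4, -0.0], [-0.44, -0.1, -0.55], 0.5]]
31 [[[-3.2, 0.0, 1.2], [-0.04, -0.15, -0.2], 0.5], [[-3.2, 0.0, 1.2], [-0.04, -0.13, -0.2], 0.5], [[-3.2, 0.0, 1.2], [-0.04, -0.13, -0.21], 0.5], [[-3.2, 0.0, 1.2], [-0.05, -0.11, -0.22], 0.5], [[-3.2, 0.0, 1.2], [-0.05, -0.09, -0.22], 0.5], [[-3.2, 0.0, 1.2], [-0.05, -0.08, -0.23], 0.5], [[-3.2, 0.0, 1.2], [-0.05, -0.07, -0.23], 0.5], [[-3.2, 0.0, 1.2], [-0.05, -0.06, -0.24], 0.5], [[-3.2, 0.0, 1.2], [-0.06, -0.04, -0.24], 0.5], [[-3.2, 0.0, 1.2], [-0.05, -0.03, -0.24], 0.5], [[-3.2, 0.0, 1.2], [-0.06, -0.01, -0.24], 0.5], [[-3.2, 0.0, 1.2], [-0.05, 0.01, -0.24], 0.5], [[-3.2, 0.0, 1.2], [-0.06, 0.01, -0.24], 0.5], [[-3.2, 0.0, 1.2], [-0.05, 0.04, -0.24], 0.5], [[-3.2, 0.0, 1.2], [-0.06, 0.04, -0.24], 0.5], [[-3.2, 0.0, 1.2], [-0.05, 0.06, -0.23], 0.5], [[-3.2, 0.0, 1.2], [-0.05, 0.08, -0.23], 0.5], [[-3.2, 0.0, 1.2], [-0.05, 0.09, -0.23], 0.5], [[-3.2, 0.0, 1.2], [-0.05, 0.1, -0.22], 0.5], [[-3.2, 0.0, 1.2], [-0.04, 0.12, -0.21], 0.5], [[-3.2, 0.0, 1.2], [-0.04, 0.13, -0.21], 0.5], [[-3.2, 0.0, 1.2], [-0.04, 0.14, -0.2], 0.5], [[-3.2, 0.0, 1.2], [-0.04, 0.15, -0.19], 0.5], [[-3.2, 0.0, 1.2], [-0.03, 0.16, -0.19], 0.5], [[-3.2, 0.0, 1.2], [-0.03, 0.18, -0.17], 0.5], [[-3.2, 0.0, 1.2], [-0.03, 0.18, -0.16], 0.5], [[-3.2, 0.0, 1.2], [-0.02, 0.2, -0.16], 0.5], [[-3.2, 0.0, 1.2], [-0.02, 0.2, -0.14], 0.5], [[-3.2, 0.0, 1.2], [-0.01, 0.21, -0.13], 0.5], [[-3.2, 0.0, 1.2], [-0.01, 0.22, -0.12], 0.5], [[-3.2, 0.0, 1.2], [-0.01, 0.22, -0.1], 0.5]]
```

Call:
drive_tool(deltas=[[[0, -5.4, 0], [-0.07, -0.1, -0.7], 0.5], [[0, -5.4, 0], [-0.14, -0.1, -0.7], 0.5], [[0, -5.4, 0], [-0.21, -0.1, -0.7], 0.5], [[0, -5.4, 0], [-0.26, -0.1, -0.65], 0.5], [[0, -5.4, 0], [-0.33, -0.1, -0.6], 0.5], [[0, -5.4, 0], [-0.38, -0.1, -0.6], 0.5], [[0, -5.4, 0], [-0.44, -0.1, -0.55], 0.5], [[-4, 0, 1.5], [0, -0.15, -0.3], 0.5], [[-4, 0, 1.5], [0, -0.15, -0.3], 0.5], [[-4, 0, 1.5], [0, -0.15, -0.3], 0.5], [[-4, 0, 1.5], [0, -0.1, -0.3], 0.5], [[-4, 0, 1.5], [0, -0.1, -0.3], 0.5]])

```text
clock: 23.67
tool_pos: [0.4858, 0.2759, 0.229]
eef_rot: [0.392, 0.417, -0.558, 0.601]
contact_force: [0.8, -0.1, -0.7]
opening: 0.176
```

Call:
drive_tool(deltas=[[[-4.5, 0, 1.65], [-0.05, -0.05, -0.3], 0.5], [[-4.5, 0, 1.65], [-0.05, -0.05, -0.3], 0.5], [[-4.5, 0, 1.65], [-0.05, 0, -0.3], 0.5], [[-4.5, 0, 1.65], [-0.05, 0, -0.3], 0.5], [[-4.5, 0, 1.65], [-0.05, 0.05, -0.3], 0.5], [[-4.5, 0, 1.65], [-0.05, 0.05, -0.3], 0.5], [[-4.5, 0, 1.65], [-0.05, 0.1, -0.3], 0.5], [[-4.5, 0, 1.65], [-0.05, 0.1, -0.3], 0.5], [[-4.5, 0, 1.65], [-0.05, 0.15, -0.3], 0.5], [[-4.5, 0, 1.65], [-0.05, 0.15, -0.3], 0.5], [[-4.5, 0, 1.65], [-0.05, 0.2, -0.2], 0.5], [[-4.5, 0, 1.65], [-0.05, 0.2, -0.2], 0.5]])

```text
clock: 24.67
tool_pos: [0.4758, 0.3111, 0.2229]
eef_rot: [0.141, 0.553, -0.202, 0.796]
contact_force: [-0.3, 0.2, -1.5]
opening: 0.175
```

```bash
python3 - <<'E'
from plan import *
from plant import r
s=r.get_state();M=R.from_quat(s["eef_rot"]).as_matrix();print(s["clock"],s["q"].round(2),np.degrees(np.arctan2(-M[0,1],M[1,1])),np.degrees(np.arcsin(M[2,2])))
show([([.463,.332,.15],-2,20,8)],.5)
E
```

```text
24.6667 [-0.84  0.62 -0.03  1.92  0.66  0.62 -0.33] -28.44743639066822 20.46046233103936
from [0.4758 0.3111 0.2229] [-0.3  0.2 -1.5] 0.175
8 [[[-3.1, 0.1, 1.1], [0.76, 0.15, -0.57], 0.5], [[-3.1, 0.1, 1.1], [0.77, 0.17, -0.55], 0.5], [[-3.1, 0.1, 1.1], [0.77, 0.19, -0.55], 0.5], [[-3.1, 0.1, 1.1], [0.77, 0.19, -0.53], 0.5], [[-3.1, 0.1, 1.1], [0.78, 0.22, -0.53], 0.5], [[-3.1, 0.1, 1.1], [0.79, 0.22, -0.5], 0.5], [[-3.1, 0.1, 1.1], [0.79, 0.24, -0.5], 0.5], [[-3.1, 0.1, 1.1], [0.79, 0.25, -0.48], 0.5]]
```

Call:
drive_tool(deltas=[[[-3.1, 0.1, 1.1], [0.76, 0.15, -0.57], 0.5], [[-3.1, 0.1, 1.1], [0.77, 0.17, -0.55], 0.5], [[-3.1, 0.1, 1.1], [0.77, 0.19, -0.55], 0.5], [[-3.1, 0.1, 1.1], [0.77, 0.19, -0.53], 0.5], [[-3.1, 0.1, 1.1], [0.78, 0.22, -0.53], 0.5], [[-3.1, 0.1, 1.1], [0.79, 0.22, -0.5], 0.5], [[-3.1, 0.1, 1.1], [0.79, 0.24, -0.5], 0.5], [[-3.1, 0.1, 1.1], [0.79, 0.25, -0.48], 0.5], [[0, 0, 0], [0, 0, 0], 0.5]])

```text
clock: 25.42
tool_pos: [0.4623, 0.3311, 0.1487]
eef_rot: [0.009, 0.577, -0.018, 0.816]
contact_force: [-0.9, 0.6, -2.5]
opening: 0.177
```

```bash
python3 - <<'E'
from plan import *
from plant import r
s=r.get_state();M=R.from_quat(s["eef_rot"]).as_matrix();print(s["clock"],s["q"].round(2),np.degrees(np.arctan2(-M[0,1],M[1,1])),np.degrees(np.arcsin(M[2,2])))
show([([.463,.332,.082],-1,20.5,6)],.5)
E
```

```text
25.4167 [-0.9   0.73  0.09  2.08  1.04  0.24 -0.31] -2.260820672068965 19.507919877063433
from [0.4623 0.3311 0.1487] [-0.9  0.6 -2.5] 0.177
6 [[[-0.2, -0.2, 0.1], [1.05, 0.02, -0.36], 0.5], [[-0.2, -0.2, 0.1], [1.05, 0.02, -0.36], 0.5], [[-0.2, -0.2, 0.1], [1.05, 0.02, -0.37], 0.5], [[-0.2, -0.2, 0.1], [1.05, 0.02, -0.37], 0.5], [[-0.2, -0.2, 0.1], [1.04, 0.02, -0.38], 0.5], [[-0.2, -0.2, 0.1], [1.05, 0.02, -0.38], 0.5]]
```

Call:
drive_tool(deltas=[[[-0.2, -0.2, 0.1], [1.05, 0.02, -0.34], 0.5], [[-0.2, -0.2, 0.1], [1.05, 0.02, -0.34], 0.5], [[-0.2, -0.2, 0.1], [1.05, 0.02, -0.34], 0.5], [[-0.2, -0.2, 0.1], [1.05, 0.02, -0.34], 0.5], [[-0.2, -0.2, 0.1], [1.05, 0.02, -0.34], 0.5], [[-0.2, -0.2, 0.1], [1.05, 0.02, -0.34], 0.5], [[0, 0, 0], [0, 0, 0], 0.5]])

```text
clock: 26.0
tool_pos: [0.4637, 0.3302, 0.0914]
eef_rot: [0.003, 0.572, -0.012, 0.82]
contact_force: [0.5, -0.4, -2.2]
opening: 0.173
```

Call:
drive_tool(deltas=[[[0, 0, 0], [0.28, 0, -0.1], 0.5], [[0, 0, 0], [0.28, 0, -0.1], 0.5], [[0, 0, 0], [0, 0, 0], 0.5]])

```text
clock: 26.25
tool_pos: [0.4651, 0.3292, 0.0871]
eef_rot: [0.003, 0.57, -0.013, 0.821]
contact_force: [0.6, 0.2, -1.8]
opening: 0.173
```

Call:
drive_tool(deltas=[[[0, 0, 0], [0.15, 0, -0.05], 0.5], [[0, 0, 0], [0.15, 0, -0.05], 0.5], [[0, 0, 0], [0, 0, 0], 0.5]])

```text
clock: 26.5
tool_pos: [0.4649, 0.3294, 0.0839]
eef_rot: [0.003, 0.57, -0.013, 0.821]
contact_force: [-0.3, -0.3, -2.5]
opening: 0.173
```

```bash
python3 - <<'E'
from plan import *
from plant import r
s=r.get_state();M=R.from_quat(s["eef_rot"]).as_matrix();print(s["clock"],s["tool_pos"],s["contact_force"],s["moment"],s["q"].round(2),np.degrees(np.arctan2(-M[0,1],M[1,1])),np.degrees(np.arcsin(M[2,2])))
E
```

```text
26.5 [0.46487661 0.32944115 0.08386789] [-0.32760296 -0.31358255 -2.49876113] [ 0.15692143  0.53615374 -0.00461185] [-0.89  0.86  0.07  2.11  1.79  0.23 -1.07] -1.410093551177703 20.444286106606796
```

Expect contact near TCP z 0.073.

Call:
drive_tool(deltas=[[[0, 0, 0], [0.25, 0, -0.09], 0.5], [[0, 0, 0], [0.25, 0, -0.09], 0.5], [[0, 0, 0], [0.25, 0, -0.09], 0.5], [[0, 0, 0], [0, 0, 0], 0.5]])

```text
clock: 26.83
tool_pos: [0.4648, 0.3291, 0.0753]
eef_rot: [0.003, 0.571, -0.013, 0.821]
contact_force: [-0.2, 0.1, -2.0]
opening: 0.176
```

Call:
drive_tool(deltas=[[[0, 0, 0], [0.12, 0, -0.04], 0.5], [[0, 0, 0], [0.12, 0, -0.04], 0.5], [[0, 0, 0], [0, 0, 0], 0.5]])

```text
clock: 27.08
tool_pos: [0.465, 0.3292, 0.0732]
eef_rot: [0.003, 0.571, -0.013, 0.821]
contact_force: [-0.4, 0.2, -1.8]
opening: 0.178
```

Call:
drive_tool(deltas=[[[0, 0, 0], [0.12, 0, -0.04], 0.5], [[0, 0, 0], [0, 0, 0], 0.5]])

```text
clock: 27.25
tool_pos: [0.4651, 0.3294, 0.0725]
eef_rot: [0.003, 0.57, -0.013, 0.821]
contact_force: [-0.7, -0.8, 1.2]
opening: 0.173
```

Contact at 0.0725; the scoop is down. Release, then withdraw along the tool axis.

Call:
drive_tool(deltas=[[[0, 0, 0], [0, 0, 0], 2.2], [[0, 0, 0], [0, 0, 0], 3], [[0, 0, 0], [0, 0, 0], 4.5], [[0, 0, 0], [0, 0, 0], 6], [[0, 0, 0], [0, 0, 0], 8], [[0, 0, 0], [0, 0, 0], 8], [[0, 0, 0], [0, 0, 0], 8], [[0, 0, 0], [0, 0, 0], 8], [[0, 0, 0], [0, 0, 0], 8], [[0, 0, 0], [0, 0, 0], 8]])

```text
clock: 28.08
tool_pos: [0.4651, 0.3293, 0.0721]
eef_rot: [0.003, 0.57, -0.013, 0.821]
contact_force: [-0.2, 0.2, -0.5]
opening: 0.897
```

Call:
drive_tool(deltas=[[[0, 0, 0], [-0.8, 0, 0], 8], [[0, 0, 0], [-1.2, 0, 0], 8], [[0, 0, 0], [-1.5, 0, 0], 8], [[0, 0, 0], [-1.5, 0, 0], 8], [[0, 0, 0], [-1.5, 0, 0], 8], [[0, 0, 0], [-1.5, 0, 0], 8], [[0, 0, 0], [-1.5, 0, 0], 8], [[0, 0, 0], [-1.5, 0, 0], 8], [[0, 0, 0], [-1.5, 0, 0], 8], [[0, 0, 0], [-1.5, 0, 0], 8], [[0, 0, 0], [0, 0, 0], 8], [[0, 0, 0], [0, 0, 0], 8]])

```text
clock: 29.08
tool_pos: [0.4177, 0.3319, 0.2008]
eef_rot: [0.004, 0.57, -0.012, 0.822]
contact_force: [-0.4, 0.1, 0.3]
opening: 0.909
```

```bash
python3 ck2.py; python3 - <<'E'
from plan import *
from plant import r
s=r.get_state();print(s["tool_pos"],s["contact_force"])
d=r.snapshot("side");e=r.snapshot("scene")
a=cv2.resize(d["color"][130:310,220:440,::-1],None,fx=1.8,fy=2.7,interpolation=2)
b=cv2.resize(e["color"][140:320,180:430,::-1],None,fx=1.6,fy=2.7,interpolation=2);cv2.imwrite("pics/end.png",np.hstack([a,b]))
E
```

```text
29.0833 [-0.35073819  0.0980366   0.29456346] [-0.91  0.6  -0.03  2.14  1.02  0.37 -0.34] -1.416086850005103 20.505380095211482
side red/or 55 [283. 204.] [0.463 0.139] from dish 0.018
side teal 29 [293. 211.] [0.472 0.092] from dish 0.031
side pink 28 [274. 208.] [0.427 0.136] from dish 0.035
scene red/or 18 [322. 197.] [0.45  0.134] from dish 0.016
scene red/or 21 [332. 200.] [0.486 0.144] from dish 0.036
scene teal 28 [320. 205.] [0.485 0.095] from dish 0.037
[0.4176401  0.33130498 0.1997422 ] [-0.22402367 -0.66216757 -0.83599685]
```

```bash
python3 - <<'E'
from plan import *
from plant import r
d=r.snapshot("side");e=r.snapshot("scene");c=[]
for q in(e,d):
    hsv=cv2.cvtColor(q["color"],cv2.COLOR_RGB2HSV);m=cv2.inRange(hsv,(105,150,60),(125,255,255));k,l,s,ce=cv2.connectedComponentsWithStats(m)
    for i in range(1,k):
        if s[i,4]>30:
            p=onz(q,*ce[i],.081);z=onz(q,*ce[i],.02)
            if np.hypot(*(p-[.468,.33]))<.06:c.append(ce[i]);print("handle",s[i],p)
            if np.hypot(*(z-[.459,.12]))<.03:print("dish",s[i],z)
if len(c)==2:print(tri(e,c[0],d,c[1]))
s=r.get_state();w=r.snapshot("wrist");W=dict(pos=s["tool_pos"],q=s["eef_rot"],**w)
hsv=cv2.cvtColor(w["color"],cv2.COLOR_RGB2HSV);v=hsv[...,2];g=((hsv[...,1]<45)&(v>75)).astype('u1');g[:, :240]=0;g[:,410:]=0;g[290:]=0
k,l,st,ce=cv2.connectedComponentsWithStats(g)
for i in range(1,k):
    if st[i,4]>300:
        x,y,ww,hh=st[i][:4];print("grey",st[i]);pts=np.argwhere(l==i)[:,::-1].astype(np.float32);b=cv2.boxPoints(cv2.minAreaRect(pts));print(b.round(),[wz(W,*t,.003).round(3).tolist() for t in b])
m=cv2.inRange(hsv,(100,150,60),(125,255,255));k,l,st,ce=cv2.connectedComponentsWithStats(m)
for i in range(1,k):
    if st[i,4]>100 and abs(ce[i][0]-323)<60:print("wrist handle",st[i],wz(W,*ce[i],.081))
E
```

```text
handle [363 152  12  23 118] [0.46798378 0.33136344]
dish [ 296  184   52   32 1140] [0.46502594 0.11493471]
handle [246 151  20  16 109] [0.46453528 0.33104682]
dish [ 257  189   54   38 1395] [0.45401961 0.1152363 ]
[4.65752823e-01 3.34002380e-01 7.91881969e-02 1.26772426e-04]
grey [ 280  182   89   59 4016]
[[280. 239.]
 [280. 182.]
 [368. 183.]
 [368. 240.]] [[0.605, 0.264], [0.507, 0.277], [0.51, 0.381], [0.609, 0.387]]
wrist handle [314 179  20  28 480] [0.46250354 0.32994675]
```

```bash
python3 -c "
from plant import r
print(r.finish_job(), r.get_state()['clock'])"
```

```text
the job is handed in; nothing more can be done
the job is handed in; nothing more can be done
```

I scooped all four charms out of the -x/-y corner of the bin together and tipped them low into the blue dish. I then set the scoop back on its mat and handed the job in at about 29 s of the 72 s allowed.

- **Charms:** After I lifted the scoop away, both cameras put all four in the dish, within about 4 cm of its centre. They had not moved at the last check, except that the pink one was then seen from the side camera only.
- **Dish:** It has not moved.
- **Scoop:** The handle measured 79 mm high against 81 mm expected, so the scoop is lying flat. The middle of its pan is over the mat, and the gripper was open and clear.
- **Not checked:**
    - The final picture could not be viewed because the 12-picture limit was reached, so the end state rests on measurements, not on sight.
    - I did not re-measure the bystanders at the end.
    - While carrying, I confirmed the load from the images and the extra weight of about 0.6 N, not from the positions of individual charms.

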